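Change the sample at the probe station

ROBOT

A 6-joint arm with a two-finger parallel gripper is mounted at the origin on the work surface. World frame = base frame: x ahead of the robot, y to its left, z up, the work surface at z = 0. Lengths are in m, angles in rad, forces in N, time in s.
With the tool pointing down it reaches from about 0.275 to 1 m from the base axis. Payload 8.4 kg.
Tool frame: the origin (TCP) lies between the finger pads; the fingertips stand 11 mm ahead of it and the grasp point (between the pads) lies 8 mm behind it; z points along the fingers, y is the line along which they close (so a half turn about z gives the same grasp; the last joint's range is limited). The gripper opens to 85 mm and grips with 20 to 120 N. Pads are 22 mm wide; open, the fingers measure 114 mm over their backs; the gripper's body (76 mm by 85 mm) begins 54 mm behind the grasp point. The pads swing forward as they close: fully open they stand 13 mm farther back than shut.
Start: joints at [1.322, 0.353, 1.633, -0, 1.155, -0.002], TCP at [0.153, 0.606, 0.242] pointing down, gripper open.
Joint ranges: [-2.63, 2.63], [-0.92, 2.1], [0.06, 2.66], [-1.3, 4.44], [0, 2.69], [-3.02, 3.02]. Speed limits (rad/s): [2.22, 2.22, 2.79, 3.14, 3.14, 3.14].

INTERFACE

Orientations are given as a unit quaternion [x, y, z, w].
In Python, from cell import robot gives the robot as it stands.
- The arm moves only by the tool jog_arm, never from a script. Its arguments are lists of equal length, an entry for each row: "travel": the shift along the tool's x, y, z normalised to -1 to 1, where 1 is 40 mm, a list of three; "rot": the turn, a rotation vector about the tool's x, y, z normalised to -1 to 1, where 1 is 0.15 rad, a list of three; "fingers": the closure, from -1 (fully open) to 1 (shut). In form: {"travel": [[x, y, z], ...], "rot": [[ax, ay, az], ...], "fingers": [fingers, ...]}. A call has 1 to 20 rows; each row shifts and turns the commanded pose from where the row before left it, along the tool's axes as they then stand; what a row does not reach is not made up. A row lasts 1/10 s, in which the tool goes at most 50 mm and 8.59 degrees, less where a joint would pass 70% of its speed; a pose out of reach is approached as far as the arm can. A call with a number of a shift or a turn outside -1 to 1 is refused whole. A call with a gripper value outside its range is refused whole. The fingers move at their own pace and stop on an object; the grip force is fixed at half the most. Time passes only in rows, so rows that do not move let the fingers close. It gives the time, the measured TCP pose, the force, the opening and the grip force at its end, in the units of the state.
- robot.get_obs(): the state, without advancing time (a new reading comes with each control period).
- robot.get_image(name): name is "side" or "top" or "wrist"; returns a dict with "color" (384x512x3 uint8, red, green, blue), "depth" (384x512 float32, m along the optical axis (not along the pixel's ray), 0 where there is no reading), "fx", "fy", "cx", "cy" (pixels), "R" (3x3) and "t" (3): a world point X has camera coordinates R X + t. Camera axes: x right, y down, z forward; pixel columns grow to the right and rows downward; lengths in m; the calibration is good to about 2 mm. A picture is of the moment at which its call begins.
- robot.close_job(): hands the job in; it is judged then, once.
The state is a dict: "clock": time; "joints": joint angles; "qvel": joint speeds; "tau": joint torques, N m; "tool_pos": TCP position; "tool_rot": TCP orientation; "force": force on the tool from outside, world axes, zero at the start; "torque": the same for the moment, N m; "opening": opening from 0.0 (shut) to 1.0 (fully open); "grasp_force": force on a finger pad.
Only numpy, scipy, OpenCV 4.12 (cv2) and the standard library are available. Lean on these libraries where they do the work, as an engineer would, in place of code of your own. Each camera call takes 0.05 s, during which the arm holds its last target. There are 200 camera calls.

TASK

Change the sample under the microscope: first take the tested carrier off the stage and park it on whichever storage pad is empty, then lay the carrier with the round wafer flat inside the stage's rim, its grip tab towards the front (the robot's side), so that the wafer is under the lens. After that pull the vacuum pump's lever towards the front to its stop and ease it slowly back home without letting it fly back. Do not bump the microscope, do not drop the carriers, and leave the carrier with the square chip and the other things on the table where they are.

Things in the scene. Friction and masses are not known exactly. Their poses are not given: they have to be found in the camera images.
- tested_carrier: The tested carrier, on the stage at the start: 100 x 70 x 6 mm aluminium plate with a black upright grip tab, 30 mm long (along x) x 12 mm thick (along y), rising to 52 mm above the underside, its centre 34 mm to -x of the plate's centre; a narrow dark strip (46 x 14 mm) on its other half. Origin: centre of the plate's underside; z up, -x towards the tab. 0.13 to 0.2 kg.
- wafer_carrier: The carrier to load, on one of the storage pads at the start: 100 x 70 x 6 mm aluminium plate with a black upright grip tab, 30 mm long (along x) x 12 mm thick (along y), rising to 52 mm above the underside, its centre 34 mm to -x of the plate's centre; a round dark wafer of 50 mm diameter on its other half. Origin: centre of the plate's underside; z up, -x towards the tab. 0.13 to 0.2 kg.
- chip_carrier: The carrier to leave alone, on another of the storage pads: 100 x 70 x 6 mm aluminium plate with a black upright grip tab, 30 mm long (along x) x 12 mm thick (along y), rising to 52 mm above the underside, its centre 34 mm to -x of the plate's centre; a square dark chip (40 x 40 mm) on its other half. Origin: centre of the plate's underside; z up, -x towards the tab. 0.13 to 0.2 kg.
- wafer_carrier_sample (a point): Centre of the round wafer's top face, 22 mm to +x of the wafer carrier's origin, 8 mm above its underside.
- pad_a: Storage pad, a fixed grey disc of 130 mm diameter, 12 mm thick. Origin: centre of its underside, on the table. Any of the three pads may be the empty one; one holds the wafer carrier, one the chip carrier. A carrier may point any way on a pad.
- pad_b: Storage pad like pad_a.
- pad_c: Storage pad like pad_a.
- stage_nest (a point): Centre of the flat floor of the stage, 34 mm above the table, where a carrier's underside rests. The stage is a fixed brass disc, 184 mm across, with a rectangular rim on top, 4 mm high and 112 x 82 mm inside (about 6 mm slack round a carrier). x is the stage's long direction; -x faces the front.
- stage_aim (a point): Point under the lens: 22 mm to +x of stage_nest and 8 mm above the stage floor, where the wafer's centre belongs.
- microscope: White stereo microscope, fixed. Origin: on the table below the lens, 22 mm to +x of stage_nest, turned with the stage. Its ring light (100 mm diameter) hangs over the stage, underside 178 mm above the table: reach the tab there from the front, tool leaning back 25 to 35 degrees. Above it the body, 100 mm wide, 350 mm high; a column (32 mm diameter) 165 mm beyond the lens.
- pump: Vacuum hand pump, fixed: dark base plate 110 x 70 x 16 mm, an upright aluminium cylinder (44 mm diameter, 91 mm high) 42 mm behind (+x of) the hinge, two cheeks, and a lever. Origin: underside of the base, below the hinge; -x faces the front.
- pump_hinge (a point): Lever hinge, 45 mm above the table; the lever turns about the pump's y axis through this point.
- pump_grip (a point): Centre of the black T-grip on top of the lever, 125 mm from the hinge: a bar of 22 mm diameter and 44 mm length along the pump's y, with flat ends; the steel rod under its middle is 12 mm thick.
- pump_lever (a joint): Angle of the pump lever in rad: 0 at home (leaning 0.17 rad back from vertical), 0.9 at the stop, pulled towards the front (the pump's -x). A spring draws it home, with about 2.5 N at the grip at home and 9 N at the stop.
- positioner_left: Probe positioner, loose, left of the stage: dark stepped block about 60 x 44 x 80 mm with steel knobs. Origin: centre of its underside. Leave it.
- positioner_right: Probe positioner, loose, right of the stage, like the left one. Leave it.
- screwdriver: Screwdriver, 160 mm, lying in front of the stage. Leave it.
- jar: Small jar, 48 mm diameter, 55 mm high, standing in front of the stage. Leave it.
- screw_tray: Low aluminium tray with four compartments, 90 x 70 x 22 mm, far left. Leave it.
- wafer_box: Flat black box, 110 x 110 x 30 mm, far right. Leave it.
Mind the look-alikes: they are no part of the job. What is shaped like the tested_carrier but brown or pink is not meant.

How it is judged:
On the way, in this order (a step that is already met when the one before it is completed fails the run):
1. the tested carrier lies flat on the empty pad, let go, while the wafer carrier is still on its own pad ((horizontal distance between tested_carrier and pad_a below 0.03 m or horizontal distance between tested_carrier and pad_b below 0.03 m or horizontal distance between tested_carrier and pad_c below 0.03 m) and height (world z) of tested_carrier between 0.007 and 0.018 m and angle between tested_carrier's own z axis and vertical below 0.06 rad and contact force between tested_carrier and the fingers below 0.1 N and distance of wafer_carrier from where it was at the start of the episode below 0.02 m), for 0.2 s.
2. the wafer carrier lies flat inside the stage's rim, let go, wafer under the lens (horizontal distance between wafer_carrier_sample and stage_aim below 0.013 m and horizontal distance between wafer_carrier and stage_nest below 0.013 m and z of wafer_carrier in the frame of stage_nest below 0.003 m and angle between wafer_carrier's own z axis and vertical below 0.06 rad and contact force between wafer_carrier and the fingers below 0.1 N), for 0.2 s.
3. the pump lever is pulled to its stop (over 0.8 of 0.9 rad) (value of joint pump_lever above 0.8 rad), for 0.1 s.
4. the pump lever is home again (under 0.06 rad) (value of joint pump_lever below 0.06 rad), for 0.2 s.
At the end, for the whole second after the job is handed in: Both carriers at rest and released: tested one flat on the pad that was empty (centre within 30 mm), wafer carrier flat inside the stage's rim, tab to the front (its and the wafer's centre within 13 mm of their places); pump lever under 0.06 rad; chip carrier within 15 mm of its start (all of step 2 and (horizontal distance between tested_carrier and pad_a below 0.03 m or horizontal distance between tested_carrier and pad_b below 0.03 m or horizontal distance between tested_carrier and pad_c below 0.03 m) and height (world z) of tested_carrier between 0.007 and 0.018 m and angle between tested_carrier's own z axis and vertical below 0.06 rad and contact force between tested_carrier and the fingers below 0.1 N and linear speed of each of tested_carrier, wafer_carrier below 0.02 m/s and value of joint pump_lever below 0.06 rad and distance of chip_carrier from where it was at the start of the episode below 0.015 m); the robot touches nothing.
It fails at once if the microscope is bumped (over 6 N) (contact force between microscope and anything else above 6 N).
It fails at once if the pump lever flies back (faster than 1.8 rad/s) (velocity of joint pump_lever below -1.8 rad/s).
It fails at once if a carrier is dropped (falls freely faster than 0.5 m/s, from over about 13 mm) ((linear speed of tested_carrier above 0.5 m/s and contact force between tested_carrier and the fingers below 0.1 N) or (linear speed of wafer_carrier above 0.5 m/s and contact force between wafer_carrier and the fingers below 0.1 N)).
It fails at once if the chip carrier is shifted by over 15 mm (distance of chip_carrier from where it was at the start of the episode above 0.015 m).
It fails at once if another thing on the table is shifted by over 30 mm (distance of any of positioner_left, positioner_right, screwdriver, jar, screw_tray, wafer_box from where it was at the start of the episode above 0.03 m).
It also fails if it takes over 72 s, if anything falls off the work surface, if the arm or the gripper's body presses on something with over 40 N, if the wrist force passes 120 N, or if a joint passes its speed limit or range.

## Working session

There is one attempt and no reset: what is moved stays moved. The work goes in short steps, Python scripts to look and compute and a tool call to move; the robot and the scene stay as the last step left them, time stands still between calls to the robot, and variables do not carry over. Pictures are saved under pics/ and viewed, at most 10 in all, crops included, and the job is handed in when it is done.

Besides the shell and the picture viewer there is one more tool, called after "Call:" by a JSON object that holds its "method" and its "body", one argument or row to a line. jog_arm: Moves the arm, as the interface text tells. Its arguments: {"type":"object","properties":{"travel":{"type":"array","items":{"type":"array","items":{"type":"number","minimum":-1,"maximum":1}}},"rot":{"type":"array","items":{"type":"array","items":{"type":"number","minimum":-1,"maximum":1}}},"fingers":{"type":"array","items":{"type":"number"}}},"required":["travel","rot","fingers"]}

```bash
mkdir -p pics
python3 - <<'E'
from cell import robot
import cv2, numpy as np
o=robot.get_obs(); print({k:np.round(v,3).tolist() for k,v in o.items()})
for n in ("top","side"):
    im=robot.get_image(n); np.savez(f"{n}0.npz",**im)
    cv2.imwrite(f"pics/{n}0.png",im["color"][:,:,::-1])
    print(n,im["fx"],im["fy"],im["cx"],im["cy"],np.round(im["R"],3).tolist(),np.round(im["t"],3), (-im["R"].T@im["t"]).round(3))
E
```

```text
{'clock': 0.0, 'joints': [1.322, 0.354, 1.634, 0.0, 1.155, -0.002], 'qvel': [-0.0, -0.001, -0.001, 0.001, -0.003, 0.001], 'tau': [-0.0, -60.526, -34.206, -0.0, 0.009, 0.0], 'tool_pos': [0.153, 0.606, 0.242], 'tool_rot': [0.123, 0.992, -0.001, -0.0], 'force': [0.13, -0.479, -0.663], 'torque': [-0.028, 0.0, -0.026], 'grasp_force': 0.0, 'opening': 0.999}
top 435.6659722251223 435.6659722251223 251.49540815609834 194.13596974730595 [[0.009, -1.0, 0.003], [-0.988, -0.009, -0.156], [0.156, -0.002, -0.988]] [-0.009  0.521  1.238] [ 0.321 -0.002  1.304]
side 446.7562697875934 446.7562697875934 254.49828086177666 193.01966464671497 [[0.999, -0.038, 0.011], [-0.012, -0.561, -0.827], [0.037, 0.827, -0.562]] [-0.535  0.103  1.253] [ 0.489 -0.999  0.794]
```

View pics/top0.png

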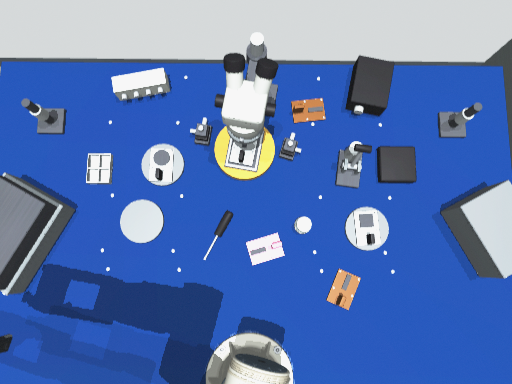

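View pics/side0.png

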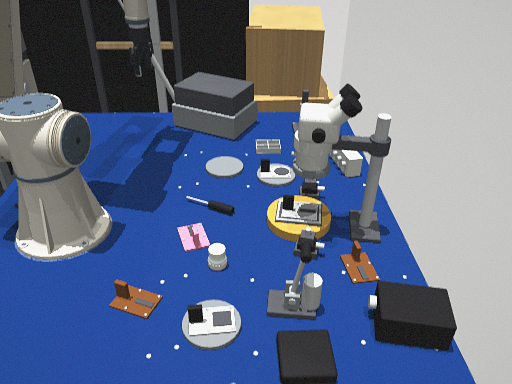

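```bash
cat > h.py <<'E'
import numpy as np, cv2
def cloud(im):
    d=im["depth"]; v,u=np.mgrid[:d.shape[0],:d.shape[1]]
    c=np.stack([(u-im["cx"])/im["fx"]*d,(v-im["cy"])/im["fy"]*d,d],-1)
    return (c-im["t"])@im["R"]          # world points, HxWx3
def ray(im,u,v,z):
    u=np.asarray(u,float);v=np.asarray(v,float)
    c=np.stack([(u-im["cx"])/im["fx"],(v-im["cy"])/im["fy"],np.ones_like(u)],-1)@im["R"]
    o=-im["R"].T@im["t"]; return o+c*((z-o[2])/c[...,2])[...,None]
def proj(im,X):
    c=np.asarray(X)@im["R"].T+im["t"]; return c[...,:2]/c[...,2:]*[im["fx"],im["fy"]]+[im["cx"],im["cy"]]
def circ(P):
    A=np.c_[2*P[:,:2],np.ones(len(P))]; s=np.linalg.lstsq(A,(P[:,:2]**2).sum(1),rcond=None)[0]
    return s[:2],np.sqrt(s[2]+s[0]**2+s[1]**2)
E
python3 - <<'E'
from h import *
T=dict(np.load("top0.npz"));S=dict(np.load("side0.npz"))
for n,im in(("top",T),("side",S)):
    W=cloud(im);hsv=cv2.cvtColor(im["color"],cv2.COLOR_RGB2HSV)
    valid=im["depth"]>0
    blue=(hsv[...,0]>100)&(hsv[...,0]<130)&(hsv[...,1]>120)
    m=blue&valid&(abs(W[...,0]-.5)<.3)&(abs(W[...,1])<.5);print(n,"table z",np.median(W[m][:,2]),W[m][:,2].std())
    y=(hsv[...,0]>15)&(hsv[...,0]<35)&(hsv[...,1]>130)&valid&(abs(W[...,0]-.55)<.3)&(abs(W[...,1])<.2)&(W[...,2]<.06)
    print("yellow",y.sum(),np.percentile(W[y],[5,50,95],axis=0).round(3).tolist())
    c=max(cv2.findContours(y.astype(np.uint8),0,1)[0],key=cv2.contourArea)[:,0]
    P=ray(im,c[:,0],c[:,1],.034); h=cv2.convexHull(P[:,:2].astype(np.float32))[:,0]; print("stage circ",circ(h), cv2.minEnclosingCircle(h))
# pads from top: grey/white low-saturation pixels within a window
for nm,(u,v) in dict(wafer=(162,164),empty=(141,221),chip=(367,228)).items():
    for im,n in((T,"top"),(S,"side")):
        p=ray(T,u,v,.015); uu,vv=proj(im,p).round().astype(int)
        hsv=cv2.cvtColor(im["color"],cv2.COLOR_RGB2HSV)
        m=~((hsv[...,0]>100)&(hsv[...,0]<130)&(hsv[...,1]>120)); w=np.zeros_like(m);r=34 if n=="side" else 27;w[vv-r:vv+r,uu-r:uu+r]=1
        m&=w; c=max(cv2.findContours(m.astype(np.uint8),0,1)[0],key=cv2.contourArea)[:,0]
        P=ray(im,c[:,0],c[:,1],.012)[:,:2].astype(np.float32); print(nm,n,circ(cv2.convexHull(P)[:,0]))
# dark blobs & crops
def crop(im,u,v,r,k): return cv2.resize(im["color"][v-r:v+r,u-r:u+r],(k,k),interpolation=cv2.INTER_CUBIC)
a=np.hstack([crop(T,245,145,34,390),crop(S,300,212,36,390)]);
cv2.imwrite("pics/a.png",a[:,:,::-1])
b=np.hstack([crop(T,352,165,30,390),crop(S,296,285,50,390)]);cv2.imwrite("pics/b.png",b[:,:,::-1])
E
```

```text
top table z -0.00022959618774633548 0.009566432779472268
yellow 784 [[0.58, -0.062, 0.025], [0.662, 0.061, 0.03], [0.713, 0.102, 0.034]]
stage circ (array([0.65764451, 0.01955485]), np.float64(0.08986028975481333)) ((0.657594621181488, 0.020193470641970634), 0.09087760001420975)
side table z -0.000931240781866085 0.006504587739639725
yellow 1104 [[0.578, -0.067, 0.009], [0.645, -0.031, 0.028], [0.742, 0.098, 0.032]]
stage circ (array([6.59063999e-01, 6.20551126e-04]), np.float64(0.09956653560133863)) ((0.6551879644393921, 0.002378003904595971), 0.10740460455417633)
wafer top (array([0.61532192, 0.2677344 ]), np.float64(0.06503749792560554))
wafer side (array([0.75245   , 0.27555484]), np.float64(0.22112306046399663))
empty top (array([0.44259579, 0.32229462]), np.float64(0.06503571374099419))
empty side (array([0.44400719, 0.31813142]), np.float64(0.06934757036438383))
chip top (array([ 0.42684837, -0.34582061]), np.float64(0.06506440206859612))
chip side (array([ 0.42717778, -0.34832599]), np.float64(0.06690612929854271))
```

View pics/a.png

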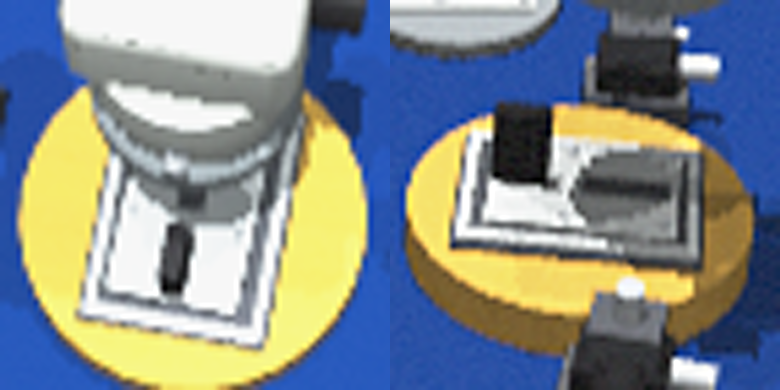

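View pics/b.png

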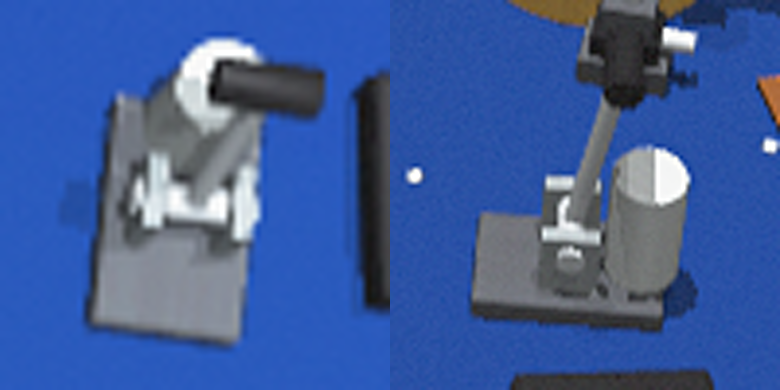

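Run:
```python
from h import *
T=dict(np.load("top0.npz"));S=dict(np.load("side0.npz"))
def line(a,b,z):
    P=ray(T,[a[0],b[0]],[a[1],b[1]],z);d=P[1]-P[0];print(P.round(4).tolist(),"len",np.linalg.norm(d),"yaw",np.degrees(np.arctan2(d[0],-d[1])) *-1)
o=np.array([211,111]);k=68/390
line(o+np.array([80,315])*k,o+np.array([265,345])*k,.038)
o=np.array([322,135]);k=60/390
line(o+np.array([92,325])*k,o+np.array([240,342])*k,.016)
for n,im in(("top",T),("side",S)):
    W=cloud(im);V=im["color"].max(2);val=im["depth"]>0
    def box(m,x,y,z): return m&val&(abs(W[...,0]-x[0])<x[1])&(abs(W[...,1]-y[0])<y[1])&(W[...,2]>z[0])&(W[...,2]<z[1])
    def rep(nm,m):
        q=W[m];c=q.mean(0);e,v=np.linalg.eigh(np.cov(q[:,:2].T));print(n,nm,len(q),c.round(4),"zmax",np.percentile(q[:,2],95).round(3),"axis",np.degrees(np.arctan2(v[1,1],v[0,1])).round(1),np.sqrt(12*e).round(4))
    for nm,(x,y) in dict(wafer=(.615,.268),chip=(.427,-.346),stage=(.625,.02)).items():
        z0=.036 if nm=="stage" else .012
        rep(nm+" tab",box(V<70,(x,.05),(y,.05),(z0+.02,z0+.06)))
        rep(nm+" plate",box(V>170,(x,.06),(y,.06),(z0,z0+.011)))
        rep(nm+" dark",box((V<130),(x,.06),(y,.06),(z0,z0+.011)))
    rep("grip",box(V<80,(.66,.1),(-.3,.1),(.14,.2)))
    rep("base",box(V<150,(.6,.12),(-.3,.1),(.010,.022)))
```

```text
[[0.6054, 0.0757, 0.038], [0.5905, -0.0203, 0.038]] len 0.09717209331555549 yaw 8.864147278475656
[[0.5549, -0.2582, 0.016], [0.5476, -0.3265, 0.016]] len 0.06865510347557313 yaw 6.140539670685144
top wafer tab 25 [0.5777 0.2656 0.0489] zmax 0.063 axis -180.0 [0.0019 0.0258]
top wafer plate 717 [0.6103 0.2671 0.0163] zmax 0.021 axis 113.6 [0.1088 0.1099]
top wafer dark 14 [0.5933 0.2451 0.0163] zmax 0.02 axis 164.6 [0.0567 0.0852]
top chip tab 31 [ 0.3936 -0.3425  0.0491] zmax 0.064 axis -176.9 [0.0025 0.0271]
top chip plate 808 [ 0.4232 -0.3461  0.0166] zmax 0.022 axis 131.6 [0.1064 0.1089]
top chip dark 10 [ 0.4212 -0.3173  0.0161] zmax 0.02 axis 162.2 [0.0444 0.1056]
top stage tab 28 [0.6262 0.0263 0.0802] zmax 0.088 axis 171.6 [0.0122 0.038 ]
top stage plate 455 [0.6357 0.0251 0.0396] zmax 0.044 axis 80.8 [0.0755 0.1002]
top stage dark 38 [0.6607 0.018  0.0404] zmax 0.046 axis 132.6 [0.0601 0.0846]
top grip 95 [ 0.626  -0.3005  0.1764] zmax 0.18 axis 86.0 [0.0196 0.0456]
top base 265 [ 0.6067 -0.3016  0.0157] zmax 0.02 axis 87.1 [0.1166 0.1457]
side wafer tab 87 [0.579  0.2671 0.
[... 153 characters left out ...]
0.2701 0.0194] zmax 0.022 axis 178.4 [0.0437 0.0688]
side chip tab 187 [ 0.3946 -0.3514  0.0517] zmax 0.064 axis -174.5 [0.0102 0.0291]
side chip plate 888 [ 0.4292 -0.3521  0.0162] zmax 0.019 axis -145.8 [0.0895 0.1058]
side chip dark 292 [ 0.4448 -0.3465  0.0186] zmax 0.021 axis -158.4 [0.047  0.0731]
side stage tab 107 [0.6297 0.0241 0.0732] zmax 0.086 axis 167.2 [0.0099 0.0293]
side stage plate 224 [0.6359 0.0163 0.0389] zmax 0.042 axis 61.7 [0.0678 0.0893]
side stage dark 143 [0.6617 0.014  0.0397] zmax 0.044 axis 45.0 [0.0675 0.0769]
side grip 189 [ 0.6276 -0.3068  0.1741] zmax 0.179 axis 83.2 [0.0197 0.0485]
side base 700 [ 0.5935 -0.308   0.0149] zmax 0.019 axis 154.9 [0.068  0.1169]
```

```bash
cat >> h.py <<'E'
from scipy.spatial.transform import Rotation as Ro
def Rtool(yaw,lean):
    """tool closing along the carrier's y, fingers leaning so that they point down and towards carrier +x"""
    y,l=np.radians([yaw,lean]); 
    return (Ro.from_euler("z",y)*Ro.from_matrix([[-1,0,0],[0,1,0],[0,0,-1]])*Ro.from_euler("y",-l)).as_matrix()
def plan(o,R,*pts):
    """rot (units) in tool axes, then travel (units, 40mm) legs in tool axes after the rotation"""
    R0=Ro.from_quat(o["tool_rot"]).as_matrix(); rv=Ro.from_matrix(R0.T@R).as_rotvec()
    print("pos",np.round(o["tool_pos"],4),"rot units",(rv/.15).round(2)); p=np.array(o["tool_pos"])
    for q in pts: print("to",np.round(q,4),"travel units",(R.T@(q-p)/.04).round(2)); p=np.array(q)
E
python3 - <<'E'
from cell import robot
from h import *
plan(robot.get_obs(),Rtool(-9,30),[.42,.06,.26])
E
```

```text
pos [0.1526 0.6056 0.2416] rot units [-0.16 -3.49 -0.58]
to [0.42 0.06 0.26] travel units [ -7.8  -12.43   3.97]
```

Call:
{"method": "jog_arm", "body": {
  "travel": [
    [0,0,0],
    [0,0,0],
    [0,0,0],
    [0,0,0],
    [0,0,0],
    [-0.49,-0.78,0.25],
    [-0.49,-0.78,0.25],
    [-0.49,-0.78,0.25],
    [-0.49,-0.78,0.25],
    [-0.49,-0.78,0.25],
    [-0.49,-0.78,0.25],
    [-0.49,-0.78,0.25],
    [-0.49,-0.78,0.25],
    [-0.49,-0.78,0.25],
    [-0.49,-0.78,0.25],
    [-0.49,-0.78,0.25],
    [-0.49,-0.78,0.25]
  ],
  "rot": [
    [-0.03,-0.7,-0.12],
    [-0.03,-0.7,-0.12],
    [-0.03,-0.7,-0.12],
    [-0.03,-0.7,-0.12],
    [-0.03,-0.7,-0.12],
    [0,0,0],
    [0,0,0],
    [0,0,0],
    [0,0,0],
    [0,0,0],
    [0,0,0],
    [0,0,0],
    [0,0,0],
    [0,0,0],
    [0,0,0],
    [0,0,0],
    [0,0,0]
  ],
  "fingers": [-1,-1,-1,-1,-1,-1,-1,-1,-1,-1,-1,-1,-1,-1,-1,-1,-1]
}}

```text
clock: 1.8
tool_pos: [0.3555, 0.1941, 0.257]
tool_rot: [0.074, 0.963, -0.021, 0.259]
force: [0.8, 0.3, -0.1]
opening: 1.003
grasp_force: 0.0
```

Run:
```python
from cell import robot
from h import *
o=robot.get_obs();print(o["joints"])
plan(o,Rtool(-9,30),[.46,.05,.22])
```

```text
[ 0.85065712 -0.17374948  2.29807354 -0.61934121  0.81961994 -0.18067775]
pos [0.3555 0.1941 0.257 ] rot units [-0.    0.01  0.02]
to [0.46 0.05 0.22] travel units [-2.26 -3.15  2.37]
```

Call:
{"method": "jog_arm", "body": {
  "travel": [
    [-0.25,-0.35,0.26],
    [-0.25,-0.35,0.26],
    [-0.25,-0.35,0.26],
    [-0.25,-0.35,0.26],
    [-0.25,-0.35,0.26],
    [-0.25,-0.35,0.26],
    [-0.25,-0.35,0.26],
    [-0.25,-0.35,0.26],
    [-0.25,-0.35,0.26],
    [0,0,0]
  ],
  "rot": [
    [0,0,0],
    [0,0,0],
    [0,0,0],
    [0,0,0],
    [0,0,0],
    [0,0,0],
    [0,0,0],
    [0,0,0],
    [0,0,0],
    [0,0,0]
  ],
  "fingers": [-1,-1,-1,-1,-1,-1,-1,-1,-1,-1]
}}

```text
clock: 2.8
tool_pos: [0.4596, 0.0501, 0.2209]
tool_rot: [0.076, 0.963, -0.021, 0.258]
force: [-0.7, -0.2, 0.7]
opening: 0.995
grasp_force: 0.0
```

Run:
```python
from cell import robot
from h import *
o=robot.get_obs();print(o["joints"])
im=robot.get_image("wrist");np.savez("w1.npz",**im);cv2.imwrite("pics/w1.png",im["color"][:,:,::-1])
print((-im["R"].T@im["t"]).round(3),im["R"][2].round(3))
plan(o,Rtool(-9,30),[.46,.05,.22])
```

```text
[ 0.24907133 -0.08156503  2.3207331  -0.46832636  0.4582857  -0.7889959 ]
[0.322 0.072 0.292] [ 0.747 -0.121 -0.653]
pos [0.4596 0.0501 0.2209] rot units [-0.01  0.01  0.  ]
to [0.46 0.05 0.22] travel units [ 0.   -0.    0.02]
```

View pics/w1.png

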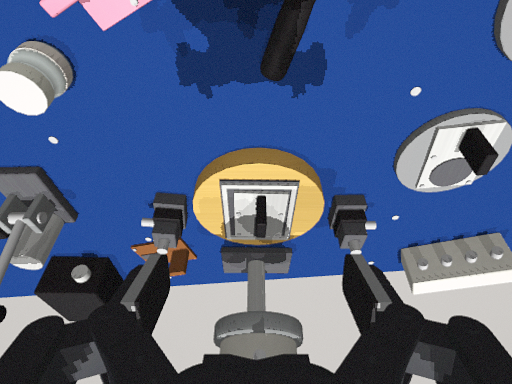

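Run:
```python
from h import *
im=dict(np.load("w1.npz"));W=cloud(im);V=im["color"].max(2);val=im["depth"]>0
hsv=cv2.cvtColor(im["color"],cv2.COLOR_RGB2HSV);print(im["fx"])
near=val&(abs(W[...,0]-.66)<.11)&(abs(W[...,1]-.02)<.11)
y=near&(hsv[...,0]>15)&(hsv[...,0]<35)&(hsv[...,1]>110)
top=y&(W[...,2]>.0315); print("yellow z",np.percentile(W[y][:,2],[5,25,50,75,95]).round(4))
h=cv2.convexHull(W[top][:,:2].astype(np.float32))[:,0];print("disc",circ(h),cv2.minEnclosingCircle(h))
def rep(nm,m):
    q=W[m];c=q.mean(0);lo,hi=np.percentile(q,[2,98],axis=0);print(nm,len(q),c.round(4),lo.round(4),hi.round(4),cv2.minAreaRect(q[:,:2].astype(np.float32)))
rep("tab",near&(V<80)&(W[...,2]>.05)&(W[...,2]<.09)); rep("tabtop",near&(V<80)&(W[...,2]>.082)&(W[...,2]<.09))
# rim outer region: not yellow, z .030-.046, inside the disc
m=near&~y&(W[...,2]>.03)&(W[...,2]<.05)&(np.hypot(W[...,0]-.6585,W[...,1]-.0195)<.088)
m=cv2.morphologyEx(m.astype(np.uint8),cv2.MORPH_OPEN,np.ones((3,3)));rep("rim",m>0)
n2=val&(abs(W[...,0]-.61)<.07)&(abs(W[...,1]-.267)<.07)
rep("wtab",n2&(V<80)&(W[...,2]>.03)&(W[...,2]<.07)); rep("wtabtop",n2&(V<80)&(W[...,2]>.061)&(W[...,2]<.07))
rep("wafer",n2&(V<130)&(W[...,2]>.014)&(W[...,2]<.024));rep("pad",n2&(W[...,2]>.008)&(W[...,2]<.015))
```

```text
306.01177516839516
yellow z [0.0068 0.0245 0.0289 0.0294 0.03  ]
disc (array([ 0.64779005, -0.00996812]), np.float64(0.056163971845214655)) ((0.6452457904815674, -0.012793116271495819), 0.05773039907217026)
tab 364 [0.62   0.0303 0.0743] [0.6135 0.023  0.0509] [0.6419 0.0368 0.0858] ((0.6284920573234558, 0.028823068365454674), (0.012038186192512512, 0.03135571628808975), 78.4297866821289)
tabtop 152 [0.6269 0.0291 0.0848] [0.6144 0.0223 0.0825] [0.6427 0.0361 0.0859] ((0.6289581656455994, 0.028766129165887833), (0.011934605427086353, 0.030420316383242607), 78.52774047851562)
rim 3884 [0.6455 0.0227 0.0372] [ 0.5934 -0.0284  0.0321] [0.7202 0.0731 0.0413] ((0.659710705280304, 0.020888108760118484), (0.10017139464616776, 0.13069148361682892), 80.30023193359375)
wtab 939 [0.5732 0.2694 0.0506] [0.5624 0.2659 0.031 ] [0.5902 0.2771 0.0637] ((0.5776004791259766, 0.27180737257003784), (0.01316839735955, 0.031289175152778625), 87.64649200439453)
wtabtop 254 [0.5761 0.2715 0.0628] [0.5632 0.2664 0.0611] [0.5908 0.2776 0.0641] ((0.5769384503364563, 0.2723183333873749), (0.012286304496228695, 0.029403500258922577), 88.38463592529297)
wafer 1086 [0.6202 0.2677 0.0188] [0.5613 0.2366 0.0145] [0.6553 0.2935 0.023 ] ((0.6093624234199524, 0.26920631527900696), (0.06801407784223557, 0.09830521047115326), 87.28155517578125)
pad 2733 [0.599  0.2556 0.0111] [0.5519 0.2074 0.0088] [0.6743 0.3296 0.0141] ((0.6146043539047241, 0.26871001720428467), (0.12923039495944977, 0.1281796097755432), 19.680374145507812)
```

Run:
```python
from cell import robot
from h import *
R=Rtool(-11.5,30);z=R[:,2];g=np.array([.6289,.0288,.070])+.008*z
plan(robot.get_obs(),R,g-.12*z,g)
```

```text
pos [0.4591 0.0507 0.2209] rot units [0.13 0.   0.25]
to [0.574 0.04  0.167] travel units [-1.81  0.31  2.6 ]
to [0.6328 0.028  0.0631] travel units [ 0. -0.  3.]
```

Call:
{"method": "jog_arm", "body": {
  "travel": [
    [0,0,0],
    [-0.3,0.05,0.43],
    [-0.3,0.05,0.43],
    [-0.3,0.05,0.43],
    [-0.3,0.05,0.43],
    [-0.3,0.05,0.43],
    [-0.3,0.05,0.43],
    [0,0,0.5],
    [0,0,0.5],
    [0,0,0.4],
    [0,0,0.3],
    [0,0,0]
  ],
  "rot": [
    [0.13,0,0.25],
    [0,0,0],
    [0,0,0],
    [0,0,0],
    [0,0,0],
    [0,0,0],
    [0,0,0],
    [0,0,0],
    [0,0,0],
    [0,0,0],
    [0,0,0],
    [0,0,0]
  ],
  "fingers": [-1,-1,-1,-1,-1,-1,-1,-1,-1,-1,-1,-1]
}}

```text
clock: 4.05
tool_pos: [0.6063, 0.0351, 0.1081]
tool_rot: [0.095, 0.961, -0.026, 0.257]
force: [0.1, 0.3, 0.0]
opening: 0.999
grasp_force: 0.0
```

Run:
```python
from cell import robot
from h import *
o=robot.get_obs();print(o["joints"].round(2))
im=robot.get_image("wrist");W=cloud(im);V=im["color"].max(2);val=im["depth"]>0
R=Rtool(-11.5,30);z=R[:,2]
m=val&(abs(W[...,0]-.63)<.035)&(abs(W[...,1]-.028)<.03)&(V<80)&(W[...,2]>.08)&(W[...,2]<.09)
q=W[m];print(m.sum(),cv2.minAreaRect(q[:,:2].astype(np.float32)),np.percentile(q[:,2],95))
g=np.array([.6289,.0288,.070])+.008*z
plan(o,R,g)
```

```text
[ 0.15  0.36  2.14 -0.87  0.22 -0.41]
614 ((0.6285010576248169, 0.029300201684236526), (0.011728068813681602, 0.030118346214294434), 79.420654296875) 0.08583380500464077
pos [0.6063 0.0351 0.1081] rot units [ 0.01 -0.    0.03]
to [0.6328 0.028  0.0631] travel units [-0.03 -0.04  1.32]
```

Call:
{"method": "jog_arm", "body": {
  "travel": [
    [0,0,0.4],
    [0,0,0.4],
    [-0.02,0,0.3],
    [0,0,0.2],
    [0,0,0]
  ],
  "rot": [
    [0,0,0],
    [0,0,0],
    [0,0,0],
    [0,0,0],
    [0,0,0]
  ],
  "fingers": [-1,-1,-1,-1,-1]
}}

```text
clock: 4.6
tool_pos: [0.633, 0.0295, 0.0649]
tool_rot: [0.095, 0.961, -0.026, 0.258]
force: [-0.3, 0.0, 0.5]
opening: 0.999
grasp_force: 0.0
```

Run:
```python
from cell import robot
from h import *
o=robot.get_obs();print(o["joints"].round(2),o["force"].round(1))
R=Rtool(-10.8,30);z=R[:,2]
g=np.array([.6286,.0291,.070])+.008*z
plan(o,R,g,g+[0,0,.012])
im=robot.get_image("side");cv2.imwrite("pics/s2.png",cv2.resize(im["color"][80:280,200:440],(720,600))[:,:,::-1])
```

```text
[ 0.13  0.47  2.1  -1.19  0.17 -0.1 ] [-0.3  0.   0.5]
pos [0.633  0.0295 0.0649] rot units [-0.03  0.01 -0.05]
to [0.6325 0.0284 0.0631] travel units [ 0.03 -0.03  0.04]
to [0.6325 0.0284 0.0751] travel units [-0.15  0.   -0.26]
```

View pics/s2.png

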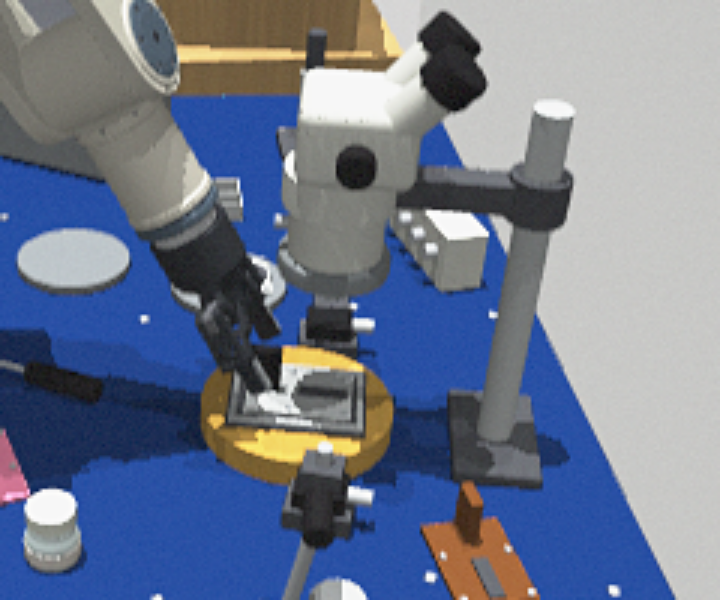

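Call:
{"method": "jog_arm", "body": {
  "travel": [
    [0.03,-0.03,0.04],
    [0,0,0],
    [0,0,0],
    [0,0,0],
    [0,0,0],
    [0,0,0],
    [0,0,0],
    [0,0,0],
    [0,0,0],
    [0,0,0]
  ],
  "rot": [
    [-0.03,0,-0.05],
    [0,0,0],
    [0,0,0],
    [0,0,0],
    [0,0,0],
    [0,0,0],
    [0,0,0],
    [0,0,0],
    [0,0,0],
    [0,0,0]
  ],
  "fingers": [-1,1,1,1,1,1,1,1,1,1]
}}

```text
clock: 5.65
tool_pos: [0.6326, 0.028, 0.0629]
tool_rot: [0.091, 0.961, -0.024, 0.259]
force: [-2.6, 0.5, 5.4]
opening: 0.134
grasp_force: 58.9
```

Call:
{"method": "jog_arm", "body": {
  "travel": [
    [-0.04,0,-0.07],
    [-0.04,0,-0.07],
    [-0.04,0,-0.07],
    [0,0,-0.15],
    [0,0,-0.2],
    [0,0,-0.3],
    [0,0,-0.4],
    [0,0,-0.4],
    [0,0,-0.4],
    [0,0,-0.4],
    [0,0,-0.4],
    [0,0,0]
  ],
  "rot": [
    [0,0,0],
    [0,0,0],
    [0,0,0],
    [0,0,0],
    [0,0,0],
    [0,0,0],
    [0,0,0],
    [0,0,0],
    [0,0,0],
    [0,0,0],
    [0,0,0],
    [0,0,0]
  ],
  "fingers": [1,1,1,1,1,1,1,1,1,1,1,1]
}}

```text
clock: 6.85
tool_pos: [0.5802, 0.0381, 0.1654]
tool_rot: [0.091, 0.961, -0.024, 0.259]
force: [-0.1, 0.3, -1.6]
opening: 0.136
grasp_force: 58.4
```

Run:
```python
from cell import robot
from h import *
o=robot.get_obs();print(o["joints"].round(2),o["force"].round(1),o["opening"],o["grasp_force"])
im=robot.get_image("wrist");np.savez("w3.npz",**im);W=cloud(im);V=im["color"].max(2);val=im["depth"]>0
R0=Ro.from_quat(o["tool_rot"]).as_matrix();L=(W-o["tool_pos"])@R0
cv2.imwrite("pics/w3.png",im["color"][:,:,::-1])
# empty pad: grasp offset = plate centre 34mm beyond tab centre
for yaw in (-11,20,40):
    R=Rtool(yaw,30);c=np.array([np.cos(np.radians(yaw)),np.sin(np.radians(yaw)),0])
    g=np.array([.4426,.322,.012+.036])-.034*c+.008*R[:,2]
    print(yaw);plan(o,R,g+[0,0,.10],g)
```

```text
[ 0.16  0.22  2.16 -0.58  0.32 -0.7 ] [-0.1  0.3 -1.6] 0.13553783617672835 58.3574241399765
-11
pos [0.5802 0.0381 0.1654] rot units [0.02 0.02 0.02]
to [0.4132 0.3277 0.1411] travel units [ 5.05  6.31 -2.21]
to [0.4132 0.3277 0.0411] travel units [1.25 0.   2.17]
20
pos [0.5802 0.0381 0.1654] rot units [-1.79  0.02 -3.1 ]
to [0.4144 0.3117 0.1411] travel units [ 1.65  7.85 -0.25]
to [0.4144 0.3117 0.0411] travel units [1.25 0.   2.17]
40
pos [0.5802 0.0381 0.1654] rot units [-2.96  0.02 -5.12]
to [0.4196 0.3027 0.1411] travel units [-0.72  7.65  1.11]
to [0.4196 0.3027 0.0411] travel units [1.25 0.   2.17]
```

View pics/w3.png

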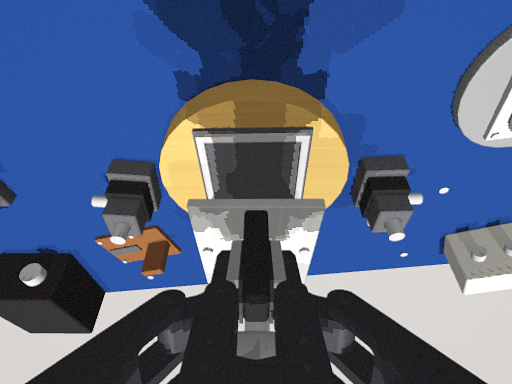

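Run:
```python
from cell import robot
from h import *
o=robot.get_obs();im=dict(np.load("w3.npz"));W=cloud(im);V=im["color"].max(2);val=im["depth"]>0
# plate plane in world
m=val&(V>120)&(abs(W[...,0]-.615)<.06)&(abs(W[...,1]-.03)<.045)&(W[...,2]>.12)&(W[...,2]<.165)
q=W[m];A=np.c_[q[:,:2],np.ones(len(q))];s=np.linalg.lstsq(A,q[:,2],rcond=None)[0];print(len(q),"slope",s[:2],"res",(q[:,2]-A@s).std(),q.mean(0),cv2.minAreaRect(q[:,:2].astype(np.float32)))
R0=Ro.from_quat(o["tool_rot"]).as_matrix();p=o["tool_pos"]+R0@[.0,0,0]
yaw=20;R=Rtool(yaw,30);c=np.array([np.cos(np.radians(yaw)),np.sin(np.radians(yaw)),0])
g=np.array([.4426,.322,.0])-.034*c+.008*R[:,2];g[2]=.0409
o2=dict(o);o2["tool_pos"]=o["tool_pos"]+R0@np.array([1.5,0,-.87])*.04
plan(o2,R,g+[0,0,.09],g+[0,0,.001])
```

```text
4961 slope [ 0.02035266 -0.00597337] res 0.002091522769248986 [0.58260966 0.03666987 0.14164715] ((0.6046236157417297, 0.033567801117897034), (0.0703059583902359, 0.09038560092449188), 79.40335083007812)
pos [0.5123 0.051  0.1646] rot units [-1.79  0.02 -3.11]
to [0.4144 0.3117 0.1309] travel units [0.48 6.96 0.69]
to [0.4144 0.3117 0.0419] travel units [1.11 0.   1.93]
```

Call:
{"method": "jog_arm", "body": {
  "travel": [
    [0.3,0,-0.17],
    [0.4,0,-0.23],
    [0.4,0,-0.23],
    [0.4,0,-0.24],
    [0,0,0],
    [0,0,0],
    [0,0,0],
    [0,0,0],
    [0,0,0],
    [0,0,0],
    [0.04,0.5,0.05],
    [0.04,0.6,0.06],
    [0.04,0.6,0.06],
    [0.04,0.6,0.06],
    [0.04,0.6,0.06],
    [0.04,0.6,0.06],
    [0.04,0.6,0.06],
    [0.04,0.6,0.06],
    [0.04,0.6,0.06],
    [0.04,0.6,0.06]
  ],
  "rot": [
    [0,0,0],
    [0,0,0],
    [0,0,0],
    [0,0,0],
    [-0.3,0,-0.52],
    [-0.3,0,-0.52],
    [-0.3,0,-0.52],
    [-0.3,0,-0.52],
    [-0.3,0,-0.52],
    [-0.3,0,-0.52],
    [0,0,0],
    [0,0,0],
    [0,0,0],
    [0,0,0],
    [0,0,0],
    [0,0,0],
    [0,0,0],
    [0,0,0],
    [0,0,0],
    [0,0,0]
  ],
  "fingers": [1,1,1,1,1,1,1,1,1,1,1,1,1,1,1,1,1,1,1,1]
}}

```text
clock: 8.9
tool_pos: [0.469, 0.2847, 0.1324]
tool_rot: [-0.076, 0.965, 0.021, 0.25]
force: [0.5, -0.5, -1.1]
opening: 0.129
grasp_force: 58.9
```

Run:
```python
from cell import robot
from h import *
o=robot.get_obs();print(o["joints"].round(2),o["force"].round(1),o["grasp_force"])
yaw=20;R=Rtool(yaw,30);c=np.array([np.cos(np.radians(yaw)),np.sin(np.radians(yaw)),0])
g=np.array([.4426,.322,.0])-.034*c+.008*R[:,2];g[2]=.0409
plan(o,R,g+[0,0,.06],g+[0,0,.001])
```

```text
[ 0.69  0.25  2.22 -0.84  0.34 -0.28] [ 0.5 -0.5 -1.1] 58.87809455394745
pos [0.469  0.2847 0.1324] rot units [-0.62 -0.1  -1.12]
to [0.4144 0.3117 0.1009] travel units [1.3  1.1  0.16]
to [0.4144 0.3117 0.0419] travel units [0.74 0.   1.28]
```

Call:
{"method": "jog_arm", "body": {
  "travel": [
    [0,0,0],
    [0,0,0],
    [0,0,0],
    [0,0,0],
    [0.22,0.18,0.03],
    [0.22,0.18,0.03],
    [0.22,0.18,0.03],
    [0.22,0.18,0.03],
    [0.22,0.19,0.02],
    [0.2,0.19,0.02],
    [0,0,0]
  ],
  "rot": [
    [-0.15,-0.03,-0.28],
    [-0.16,-0.03,-0.28],
    [-0.16,-0.02,-0.28],
    [-0.15,-0.02,-0.28],
    [0,0,0],
    [0,0,0],
    [0,0,0],
    [0,0,0],
    [0,0,0],
    [0,0,0],
    [0,0,0]
  ],
  "fingers": [1,1,1,1,1,1,1,1,1,1,1]
}}

```text
clock: 10.0
tool_pos: [0.4137, 0.3109, 0.1005]
tool_rot: [-0.169, 0.951, 0.045, 0.254]
force: [0.1, -0.3, -1.4]
opening: 0.135
grasp_force: 59.2
```

Run:
```python
from cell import robot
from h import *
o=robot.get_obs();print(o["joints"].round(2),o["force"].round(1),o["grasp_force"])
yaw=20;R=Rtool(yaw,30);c=np.array([np.cos(np.radians(yaw)),np.sin(np.radians(yaw)),0])
g=np.array([.4426,.322,.0])-.034*c+.008*R[:,2];g[2]=.0409
plan(o,R,g+[0,0,.005],g+[0,0,0.001])
im=robot.get_image("wrist");np.savez("w4.npz",**im);W=cloud(im);V=im["color"].max(2);val=im["depth"]>0
L=(W-o["tool_pos"])@Ro.from_euler("z",yaw,degrees=True).as_matrix()
m=val&(V>120)&(abs(L[...,0]-.03)<.06)&(abs(L[...,1])<.045)&(abs(L[...,2]+.024)<.02)
q=W[m];A=np.c_[L[m][:,:2],np.ones(len(q))];s=np.linalg.lstsq(A,q[:,2],rcond=None)[0];print(len(q),"slope",s,"res",(q[:,2]-A@s).std(),cv2.minAreaRect(q[:,:2].astype(np.float32)))
```

```text
[ 0.77  0.28  2.32 -1.27  0.22  0.06] [ 0.1 -0.3 -1.4] 59.182321429252625
pos [0.4137 0.3109 0.1005] rot units [ 0.01 -0.02  0.01]
to [0.4144 0.3117 0.0459] travel units [0.66 0.01 1.19]
to [0.4144 0.3117 0.0419] travel units [0.05 0.   0.09]
5058 slope [ 0.01776826 -0.0013834   0.07657591] res 0.0018653614370725484 ((0.4371933341026306, 0.31930214166641235), (0.09107833355665207, 0.07004360854625702), 20.08468246459961)
```

Run:
```python
from cell import robot
from h import *
o=robot.get_obs()
yaw=-30;R=Rtool(yaw,30);c=np.array([np.cos(np.radians(yaw)),np.sin(np.radians(yaw)),0])
g=np.array([.4426,.322,.0])-.034*c+.008*R[:,2];g[2]=.0409
plan(o,R,g+[0,0,.06],g+[0,0,.005],g+[0,0,0.001])
```

```text
pos [0.4143 0.3108 0.101 ] rot units [ 2.91 -0.01  5.05]
to [0.4166 0.337  0.1009] travel units [ 0.24  0.6  -0.14]
to [0.4166 0.337  0.0459] travel units [0.69 0.   1.19]
to [0.4166 0.337  0.0419] travel units [0.05 0.   0.09]
```

Call:
{"method": "jog_arm", "body": {
  "travel": [
    [0,0,0],
    [0,0,0],
    [0,0,0],
    [0,0,0],
    [0,0,0],
    [0,0,0],
    [0,0,0],
    [0,0,0],
    [0,0,0],
    [0,0,0],
    [0,0,0],
    [0,0,0],
    [0.12,0.3,-0.07],
    [0.12,0.3,-0.07],
    [0,0,0]
  ],
  "rot": [
    [0.24,0,0.42],
    [0.24,0,0.42],
    [0.24,0,0.42],
    [0.24,0,0.42],
    [0.24,0,0.42],
    [0.24,0,0.42],
    [0.24,0,0.42],
    [0.24,0,0.42],
    [0.24,0,0.42],
    [0.25,0,0.42],
    [0.25,0,0.42],
    [0.25,0,0.42],
    [0,0,0],
    [0,0,0],
    [0,0,0]
  ],
  "fingers": [1,1,1,1,1,1,1,1,1,1,1,1,1,1,1]
}}

```text
clock: 11.55
tool_pos: [0.418, 0.3396, 0.1023]
tool_rot: [0.249, 0.933, -0.065, 0.249]
force: [0.8, 0.0, -1.8]
opening: 0.132
grasp_force: 59.2
```

Run:
```python
from cell import robot
from h import *
o=robot.get_obs();print(o["joints"].round(2),o["force"].round(1),o["grasp_force"])
yaw=-30;R=Rtool(yaw,30);c=np.array([np.cos(np.radians(yaw)),np.sin(np.radians(yaw)),0])
g=np.array([.4426,.322,.0])-.034*c+.008*R[:,2];g[2]=.0409
plan(o,R,g+[0,0,.005],g+[0,0,0.001])
```

```text
[ 0.99  0.43  2.03 -0.76  0.81  0.52] [ 0.8  0.  -1.8] 59.17186260223389
pos [0.418  0.3396 0.1023] rot units [ 0.02 -0.01  0.01]
to [0.4166 0.337  0.0459] travel units [ 0.7  -0.07  1.22]
to [0.4166 0.337  0.0419] travel units [0.05 0.   0.09]
```

Call:
{"method": "jog_arm", "body": {
  "travel": [
    [0.15,-0.02,0.26],
    [0.18,-0.02,0.32],
    [0.18,-0.02,0.32],
    [0.14,0,0.24],
    [0.06,0,0.1],
    [0.03,0,0.05],
    [0,0,0]
  ],
  "rot": [
    [0,0,0],
    [0,0,0],
    [0,0,0],
    [0,0,0],
    [0,0,0],
    [0,0,0],
    [0,0,0]
  ],
  "fingers": [1,1,1,1,1,1,1]
}}

```text
clock: 12.25
tool_pos: [0.4162, 0.335, 0.0426]
tool_rot: [0.25, 0.933, -0.067, 0.249]
force: [-0.3, 0.3, -1.4]
opening: 0.134
grasp_force: 59.3
```

Not touching yet; creep down.

Call:
{"method": "jog_arm", "body": {
  "travel": [
    [0.012,0,0.022],
    [0.012,0,0.022],
    [0,0,0]
  ],
  "rot": [
    [0,0,0],
    [0,0,0],
    [0,0,0]
  ],
  "fingers": [1,1,1]
}}

```text
clock: 12.55
tool_pos: [0.4164, 0.3353, 0.0411]
tool_rot: [0.25, 0.933, -0.066, 0.25]
force: [0.1, -0.4, -0.6]
opening: 0.135
grasp_force: 59.5
```

Call:
{"method": "jog_arm", "body": {
  "travel": [
    [0.01,0,0.02],
    [0.01,0,0.02],
    [0,0,0]
  ],
  "rot": [
    [0,0,0],
    [0,0,0],
    [0,0,0]
  ],
  "fingers": [1,1,1]
}}

```text
clock: 12.85
tool_pos: [0.4165, 0.3353, 0.0409]
tool_rot: [0.25, 0.933, -0.066, 0.251]
force: [-12.3, 0.1, 24.3]
opening: 0.131
grasp_force: 63.4
```

Call:
{"method": "jog_arm", "body": {
  "travel": [
    [-0.01,0,-0.02],
    [0,0,0],
    [0,0,0],
    [0,0,0],
    [0,0,0],
    [0,0,0],
    [0,0,-0.3],
    [0,0,-0.6],
    [0,0,-0.6],
    [0,0,-0.6],
    [0,0,0]
  ],
  "rot": [
    [0,0,0],
    [0,0,0],
    [0,0,0],
    [0,0,0],
    [0,0,0],
    [0,0,0],
    [0,0,0],
    [0,0,0],
    [0,0,0],
    [0,0,0],
    [0,0,0]
  ],
  "fingers": [1,0,-1,-1,-1,-1,-1,-1,-1,-1,-1]
}}

```text
clock: 13.95
tool_pos: [0.3797, 0.3581, 0.1154]
tool_rot: [0.25, 0.933, -0.064, 0.25]
force: [-0.3, 0.3, -0.5]
opening: 1.002
grasp_force: 0.0
```

Run:
```python
from cell import robot
from h import *
o=robot.get_obs();print(o["joints"].round(2),o["force"].round(1),o["opening"])
im=robot.get_image("wrist");W=cloud(im);V=im["color"].max(2);val=im["depth"]>0
n=val&(np.hypot(W[...,0]-.4426,W[...,1]-.322)<.06)
m=n&(V>100)&(W[...,2]>.0152)&(W[...,2]<.03);q=W[m];A=np.c_[q[:,:2],np.ones(len(q))];s=np.linalg.lstsq(A,q[:,2],rcond=None)[0]
print("plate",len(q),s[:2],q[:,2].mean(),cv2.minAreaRect(q[:,:2].astype(np.float32)))
t=W[n&(V<80)&(W[...,2]>.055)&(W[...,2]<.075)];print("tab",cv2.minAreaRect(t[:,:2].astype(np.float32)))
# wafer pick with lean 27
R=Rtool(-2,27);z=R[:,2];g=np.array([.577,.2722,.048])+.008*z
plan(o,R,g-.10*z,g)
```

```text
[ 1.08  0.4   2.03 -0.72  0.86  0.55] [-0.3  0.3 -0.5] 1.001622011165389
plate 4709 [ 0.00145169 -0.00160577] 0.017371803926857565 ((0.4429089426994324, 0.3199690282344818), (0.07009900361299515, 0.10188768804073334), 60.069000244140625)
tab ((0.4127519130706787, 0.3376588821411133), (0.010746470652520657, 0.0309495460242033), 60.47682571411133)
pos [0.3797 0.3581 0.1154] rot units [-1.52  0.34 -2.87]
to [0.5353 0.2737 0.13  ] travel units [-3.69 -1.97  1.47]
to [0.5806 0.2721 0.0409] travel units [-0.   0.   2.5]
```

Call:
{"method": "jog_arm", "body": {
  "travel": [
    [0,0,-0.3],
    [0,0,0],
    [0,0,0],
    [0,0,0],
    [0,0,0],
    [0,0,0],
    [0,0,0],
    [0,0,0],
    [-0.46,-0.25,0.22],
    [-0.46,-0.25,0.22],
    [-0.46,-0.25,0.22],
    [-0.46,-0.25,0.22],
    [-0.46,-0.25,0.22],
    [-0.46,-0.25,0.22],
    [-0.46,-0.25,0.22],
    [-0.47,-0.22,0.23],
    [0,0,0]
  ],
  "rot": [
    [0,0,0],
    [-0.22,0.05,-0.41],
    [-0.22,0.05,-0.41],
    [-0.22,0.05,-0.41],
    [-0.22,0.05,-0.41],
    [-0.22,0.05,-0.41],
    [-0.22,0.05,-0.41],
    [-0.2,0.04,-0.41],
    [0,0,0],
    [0,0,0],
    [0,0,0],
    [0,0,0],
    [0,0,0],
    [0,0,0],
    [0,0,0],
    [0,0,0],
    [0,0,0]
  ],
  "fingers": [-1,-1,-1,-1,-1,-1,-1,-1,-1,-1,-1,-1,-1,-1,-1,-1,-1]
}}

```text
clock: 15.7
tool_pos: [0.5371, 0.2728, 0.1269]
tool_rot: [0.019, 0.972, -0.007, 0.233]
force: [-0.5, -0.7, 0.0]
opening: 1.001
grasp_force: 0.0
```

Run:
```python
from cell import robot
from h import *
o=robot.get_obs();print(o["joints"].round(2),o["force"].round(1),o["opening"])
im=robot.get_image("wrist");W=cloud(im);V=im["color"].max(2);val=im["depth"]>0
n=val&(np.hypot(W[...,0]-.615,W[...,1]-.268)<.06)
m=n&(W[...,2]>.0152)&(W[...,2]<.03);q=W[m];print("plate",len(q),q[:,2].mean(),cv2.minAreaRect(q[:,:2].astype(np.float32)))
t=W[n&(V<80)&(W[...,2]>.055)&(W[...,2]<.075)];r=cv2.minAreaRect(t[:,:2].astype(np.float32));print("tab",r)
R=Rtool(r[2]-90 if r[2]>45 else r[2],27);z=R[:,2];g=np.array([*r[0],.048])+.008*z
plan(o,R,g-.10*z,g)
```

```text
[ 0.62  0.34  2.07 -0.7   0.45 -0.31] [-0.5 -0.7  0. ] 1.0009512787897066
plate 4778 0.017891220433517374 ((0.6113109588623047, 0.2720378041267395), (0.06992408633232117, 0.10070911049842834), 88.76677703857422)
tab ((0.5770924687385559, 0.27274101972579956), (0.011819274164736271, 0.02993682213127613), 88.86479187011719)
pos [0.5371 0.2728 0.1269] rot units [-0.09 -0.01 -0.1 ]
to [0.5353 0.2736 0.13  ] travel units [ 0.01  0.02 -0.09]
to [0.5807 0.2727 0.0409] travel units [-0.  -0.   2.5]
```

Call:
{"method": "jog_arm", "body": {
  "travel": [
    [0.01,0.02,0],
    [0,0,0.4],
    [0,0,0.5],
    [0,0,0.5],
    [0,0,0.5],
    [0,0,0.3],
    [0,0,0.2],
    [0,0,0],
    [0,0,0]
  ],
  "rot": [
    [-0.09,-0.01,-0.1],
    [0,0,0],
    [0,0,0],
    [0,0,0],
    [0,0,0],
    [0,0,0],
    [0,0,0],
    [0,0,0],
    [0,0,0]
  ],
  "fingers": [-1,-1,-1,-1,-1,-1,-1,-1,-1]
}}

```text
clock: 16.65
tool_pos: [0.5782, 0.2746, 0.0415]
tool_rot: [0.008, 0.972, -0.001, 0.233]
force: [-1.3, 0.2, -0.7]
opening: 1.002
grasp_force: 0.0
```

Run:
```python
from cell import robot
from h import *
o=robot.get_obs();print(o["joints"].round(2),o["force"].round(1),o["opening"])
R=Rtool(-1.15,27);z=R[:,2];g=np.array([.5771,.2727,.048])+.008*z
plan(o,R,g)
```

```text
[ 0.57  0.53  2.03 -0.98  0.31 -0.08] [-1.3  0.2 -0.7] 1.001920562581163
pos [0.5782 0.2746 0.0415] rot units [ 0.02 -0.    0.02]
to [0.5807 0.2726 0.0409] travel units [-0.05 -0.05  0.04]
```

Correct, close, then lift.

Call:
{"method": "jog_arm", "body": {
  "travel": [
    [-0.05,-0.05,0.04],
    [0,0,0],
    [0,0,0],
    [0,0,0],
    [0,0,0],
    [0,0,0],
    [0,0,0],
    [0,0,0]
  ],
  "rot": [
    [0.02,0,0.02],
    [0,0,0],
    [0,0,0],
    [0,0,0],
    [0,0,0],
    [0,0,0],
    [0,0,0],
    [0,0,0]
  ],
  "fingers": [-1,1,1,1,1,1,1,1]
}}

```text
clock: 17.45
tool_pos: [0.5812, 0.2724, 0.041]
tool_rot: [0.01, 0.972, -0.002, 0.234]
force: [-0.9, -0.1, 3.1]
opening: 0.133
grasp_force: 59.2
```

Call:
{"method": "jog_arm", "body": {
  "travel": [
    [-0.1,0,-0.2],
    [-0.15,0,-0.3],
    [0,0,-0.5],
    [0,0,-0.5],
    [0,0,-0.6],
    [0,0,-0.6],
    [0,0,-0.5],
    [0,0,0]
  ],
  "rot": [
    [0,0,0],
    [0,0,0],
    [0,0,0],
    [0,0,0],
    [0,0,0],
    [0,0,0],
    [0,0,0],
    [0,0,0]
  ],
  "fingers": [1,1,1,1,1,1,1,1]
}}

```text
clock: 18.25
tool_pos: [0.5319, 0.2738, 0.1613]
tool_rot: [0.01, 0.972, -0.002, 0.234]
force: [1.4, 0.8, -1.9]
opening: 0.13
grasp_force: 58.7
```

```bash
cat >> h.py <<'E'
def held(im,o,yaw):
    """pose of the held plate in the yaw-frame at the TCP"""
    W=cloud(im);V=im["color"].max(2);val=im["depth"]>0
    L=(W-o["tool_pos"])@Ro.from_euler("z",yaw,degrees=True).as_matrix()
    m=val&(abs(L[...,0]-.03)<.065)&(abs(L[...,1])<.05)&(abs(L[...,2]+.022)<.012)&(V>60)
    q=L[m];A=np.c_[q[:,:2],np.ones(len(q))]
    for _ in range(3):
        s=np.linalg.lstsq(A,q[:,2],rcond=None)[0];k=abs(q[:,2]-A@s)<.004;q=q[k];A=A[k]
    print("held",len(q),"slope",s.round(4),cv2.minAreaRect(q[:,:2].astype(np.float32)))
E
python3 - <<'E'
from cell import robot
from h import *
o=robot.get_obs();print(o["joints"].round(2),o["force"].round(1),o["opening"],o["grasp_force"])
im=robot.get_image("wrist");np.savez("w5.npz",**im);held(im,o,-1.15)
W=cloud(im);val=im["depth"]>0
R=Rtool(-9.7,27);z=R[:,2]
c=np.array([np.cos(np.radians(-9.7)),np.sin(np.radians(-9.7)),0]);g=np.array([.6597,.0209,.070])-.034*c+.008*z
plan(o,R,[.48,.15,.17],g-.12*z,g)
E
```

```text
[ 0.62  0.27  2.06 -0.61  0.5  -0.43] [ 1.4  0.8 -1.9] 0.1296136720330167 58.73986780643463
held 5959 slope [ 0.0237  0.0013 -0.0239] ((0.02253914251923561, 4.218146204948425e-05), (0.08575029671192169, 0.06988799571990967), 0.06812332570552826)
pos [0.5319 0.2738 0.1613] rot units [0.46 0.01 0.88]
to [0.48 0.15 0.17] travel units [ 0.58 -3.27 -0.54]
to [0.5761 0.0352 0.1698] travel units [-2.54 -2.42  1.3 ]
to [0.6298 0.026  0.0629] travel units [0. 0. 3.]
```

Call:
{"method": "jog_arm", "body": {
  "travel": [
    [0,0,0],
    [0,0,0],
    [0,0,0],
    [0.12,-0.65,-0.11],
    [0.12,-0.65,-0.11],
    [0.12,-0.65,-0.11],
    [0.12,-0.65,-0.11],
    [0.1,-0.67,-0.1],
    [-0.42,-0.4,0.22],
    [-0.42,-0.4,0.22],
    [-0.42,-0.4,0.22],
    [-0.42,-0.4,0.22],
    [-0.42,-0.4,0.21],
    [-0.42,-0.4,0.21],
    [0,0,0]
  ],
  "rot": [
    [0.15,0,0.29],
    [0.15,0,0.29],
    [0.16,0.01,0.3],
    [0,0,0],
    [0,0,0],
    [0,0,0],
    [0,0,0],
    [0,0,0],
    [0,0,0],
    [0,0,0],
    [0,0,0],
    [0,0,0],
    [0,0,0],
    [0,0,0],
    [0,0,0]
  ],
  "fingers": [1,1,1,1,1,1,1,1,1,1,1,1,1,1,1]
}}

```text
clock: 19.8
tool_pos: [0.5768, 0.0336, 0.1666]
tool_rot: [0.084, 0.969, -0.021, 0.231]
force: [-0.1, -0.1, -2.0]
opening: 0.134
grasp_force: 59.2
```

Run:
```python
from cell import robot
from h import *
o=robot.get_obs();print(o["joints"].round(2),o["force"].round(1),o["opening"],o["grasp_force"])
im=robot.get_image("wrist");np.savez("w6.npz",**im);held(im,o,-9.7)
W=cloud(im);val=im["depth"]>0;hsv=cv2.cvtColor(im["color"],cv2.COLOR_RGB2HSV)
t=np.radians(-9.7);L=(W-[.6597,.0209,.0])@Ro.from_euler("z",-9.7,degrees=True).as_matrix()
y=(hsv[...,0]>15)&(hsv[...,0]<35)&(hsv[...,1]>110)
m=val&~y&(np.hypot(L[...,0],L[...,1])<.088)&(L[...,2]>.0355)&(L[...,2]<.043);q=L[m]
print("rim",len(q),np.percentile(q,[0.5,50,99.5],axis=0).round(4).tolist(),cv2.minAreaRect(q[:,:2].astype(np.float32)))
for x in np.arange(-.06,.03,.01):
    s=q[abs(q[:,0]-x)<.005];print(x.round(3),len(s),s[:,1].min().round(4),s[:,1].max().round(4), np.sort(s[:,1])[np.argmax(np.diff(np.sort(s[:,1])))+np.array([0,1])].round(4))
d=y&val&(np.hypot(L[...,0],L[...,1])<.11)&(L[...,2]>.026)&(L[...,2]<.033);h=cv2.convexHull(L[d][:,:2].astype(np.float32))[:,0];print("disc rel",circ(h))
cv2.imwrite("pics/w6.png",im["color"][:,:,::-1])
R=Rtool(-9.7,27);z=R[:,2]
c=np.array([np.cos(t),np.sin(t),0]);g=np.array([.6597,.0209,.070])-.034*c+.008*z
plan(o,R,g)
```

```text
[ 0.14  0.21  2.13 -0.39  0.37 -0.93] [-0.1 -0.1 -2. ] 0.13351596228344936 59.19126570224762
held 5983 slope [ 0.0203 -0.0033 -0.0239] ((0.022280383855104446, -0.00011871755123138428), (0.07001585513353348, 0.08521399646997452), 89.75740051269531)
rim 1441 [[-0.0612, -0.0468, 0.0356], [-0.0549, 0.0001, 0.0372], [0.0045, 0.047, 0.0388]] ((-0.028179004788398743, 0.00015044957399368286), (0.0943625196814537, 0.06662270426750183), 89.48025512695312)
-0.06 715 -0.0466 0.0471 [-0.0007  0.0001]
-0.05 205 -0.0466 0.047 [-0.0394 -0.0351]
-0.04 118 -0.0469 0.047 [-0.0408  0.0411]
-0.03 112 -0.0468 0.0472 [-0.0408  0.0411]
-0.02 102 -0.047 0.047 [-0.0409  0.0408]
-0.01 96 -0.047 0.0472 [-0.041   0.0409]
0.0 91 -0.0471 0.047 [-0.041   0.0408]
0.01 2 0.0422 0.0461 [0.0422 0.0461]Traceback (most recent call last):
  File "<stdin>", line 11, in <module>
    return umr_minimum(a, axis, None, out, keepdims, initial, where)
ValueError: zero-size array to reduction operation minimum which has no identity
```

Run:
```python
from cell import robot
from h import *
o=robot.get_obs()
t=np.radians(-9.8);R=Rtool(-9.8,27);z=R[:,2];c=np.array([np.cos(t),np.sin(t),0])
g=np.array([.6602,.0208,.063])-.0297*c;g[2]=.063
plan(o,R,g-.03*z,g-.006*z,g)
```

```text
pos [0.5756 0.0342 0.1663] rot units [-0.02 -0.02 -0.  ]
to [0.6175 0.0282 0.0897] travel units [-0.07  0.03  2.19]
to [0.6282 0.0263 0.0683] travel units [0.  0.  0.6]
to [0.6309 0.0259 0.063 ] travel units [-0.    0.    0.15]
```

Call:
{"method": "jog_arm", "body": {
  "travel": [
    [-0.01,0,0.3],
    [-0.02,0.01,0.4],
    [-0.02,0.01,0.4],
    [-0.02,0.01,0.4],
    [0,0,0.4],
    [0,0,0.29],
    [0,0,0]
  ],
  "rot": [
    [-0.02,-0.02,0],
    [0,0,0],
    [0,0,0],
    [0,0,0],
    [0,0,0],
    [0,0,0],
    [0,0,0]
  ],
  "fingers": [1,1,1,1,1,1,1]
}}

```text
clock: 20.55
tool_pos: [0.6161, 0.0305, 0.0883]
tool_rot: [0.081, 0.969, -0.019, 0.232]
force: [-0.5, 0.4, -2.4]
opening: 0.129
grasp_force: 59.2
```

Run:
```python
from cell import robot
from h import *
o=robot.get_obs();print(o["joints"].round(2),o["force"].round(1))
t=np.radians(-9.8);R=Rtool(-9.8,27);z=R[:,2];c=np.array([np.cos(t),np.sin(t),0])
g=np.array([.6602,.0208,.063])-.0297*c;g[2]=.063
plan(o,R,g-.006*z,g)
```

```text
[ 0.11  0.41  2.1  -0.6   0.22 -0.73] [-0.5  0.4 -2.4]
pos [0.6161 0.0305 0.0883] rot units [ 0.01 -0.01  0.02]
to [0.6282 0.0263 0.0683] travel units [-0.06 -0.05  0.59]
to [0.6309 0.0259 0.063 ] travel units [-0.    0.    0.15]
```

Call:
{"method": "jog_arm", "body": {
  "travel": [
    [-0.06,-0.05,0],
    [0,0,0.15],
    [0,0,0.2],
    [0,0,0.2],
    [0,0,0.05],
    [0,0,0]
  ],
  "rot": [
    [0.01,-0.01,0.02],
    [0,0,0],
    [0,0,0],
    [0,0,0],
    [0,0,0],
    [0,0,0]
  ],
  "fingers": [1,1,1,1,1,1]
}}

```text
clock: 21.15
tool_pos: [0.6298, 0.0257, 0.0708]
tool_rot: [0.084, 0.968, -0.02, 0.234]
force: [-0.5, 0.2, -1.6]
opening: 0.134
grasp_force: 59.2
```

Run:
```python
from cell import robot
from h import *
o=robot.get_obs();print(o["joints"].round(2),o["force"].round(1))
t=np.radians(-9.8);R=Rtool(-9.8,27);z=R[:,2];c=np.array([np.cos(t),np.sin(t),0])
g=np.array([.6602,.0208,.063])-.0297*c;g[2]=.063
plan(o,R,g)
```

```text
[ 0.1   0.45  2.08 -0.7   0.19 -0.64] [-0.5  0.2 -1.6]
pos [0.6298 0.0257 0.0708] rot units [ 0.    0.02 -0.01]
to [0.6309 0.0259 0.063 ] travel units [0.07 0.01 0.19]
```

Call:
{"method": "jog_arm", "body": {
  "travel": [
    [0.02,0,0.06],
    [0.02,0,0.06],
    [0.02,0,0.05],
    [0,0,0]
  ],
  "rot": [
    [0,0,0],
    [0,0,0],
    [0,0,0],
    [0,0,0]
  ],
  "fingers": [1,1,1,1]
}}

```text
clock: 21.55
tool_pos: [0.6306, 0.0255, 0.0634]
tool_rot: [0.084, 0.968, -0.02, 0.234]
force: [-0.6, -0.2, -2.6]
opening: 0.136
grasp_force: 59.2
```

Call:
{"method": "jog_arm", "body": {
  "travel": [
    [0.01,0,0.02],
    [0.01,0,0.02],
    [0,0,0]
  ],
  "rot": [
    [0,0,0],
    [0,0,0],
    [0,0,0]
  ],
  "fingers": [1,1,1]
}}

```text
clock: 21.85
tool_pos: [0.6309, 0.0255, 0.0629]
tool_rot: [0.084, 0.968, -0.02, 0.235]
force: [-8.4, 1.0, 13.6]
opening: 0.133
grasp_force: 61.9
```

Call:
{"method": "jog_arm", "body": {
  "travel": [
    [-0.005,0,-0.01],
    [0,0,0],
    [0,0,0],
    [0,0,0],
    [0,0,0],
    [0,0,0],
    [0,0,-0.2],
    [0,0,-0.5],
    [0,0,-0.6],
    [0,0,-0.6],
    [0,0,-0.6],
    [0,0,0]
  ],
  "rot": [
    [0,0,0],
    [0,0,0],
    [0,0,0],
    [0,0,0],
    [0,0,0],
    [0,0,0],
    [0,0,0],
    [0,0,0],
    [0,0,0],
    [0,0,0],
    [0,0,0],
    [0,0,0]
  ],
  "fingers": [1,0,-1,-1,-1,-1,-1,-1,-1,-1,-1,-1]
}}

```text
clock: 23.05
tool_pos: [0.5862, 0.0336, 0.1539]
tool_rot: [0.084, 0.968, -0.019, 0.236]
force: [-0.6, 0.3, -0.8]
opening: 1.001
grasp_force: 0.0
```

Run:
```python
from cell import robot
from h import *
o=robot.get_obs();print(o["joints"].round(2),o["force"].round(1),o["opening"])
im=robot.get_image("wrist");np.savez("w7.npz",**im);W=cloud(im);V=im["color"].max(2);val=im["depth"]>0
L=(W-[.6602,.0208,.0])@Ro.from_euler("z",-9.8,degrees=True).as_matrix()
t=L[val&(V<80)&(abs(L[...,0]+.034)<.03)&(abs(L[...,1])<.025)&(L[...,2]>.077)&(L[...,2]<.092)];print("tab",cv2.minAreaRect(t[:,:2].astype(np.float32)),np.percentile(t[:,2],95))
p=val&(V>60)&(abs(L[...,0])<.053)&(abs(L[...,1])<.039)&(L[...,2]>.0365)&(L[...,2]<.046);q=L[p];A=np.c_[q[:,:2],np.ones(len(q))]
s=np.linalg.lstsq(A,q[:,2],rcond=None)[0];print("plate",len(q),s.round(4),np.percentile(q,[.5,99.5],axis=0).round(4).tolist())
cv2.imwrite("pics/w7.png",cv2.resize(im["color"][90:300,140:400],(780,600))[:,:,::-1])
```

```text
[ 0.13  0.25  2.13 -0.42  0.34 -0.9 ] [-0.6  0.3 -0.8] 1.0006102831252406
tab ((-0.034099362790584564, -0.00042863935232162476), (0.011875312775373459, 0.02917996421456337), 88.99378204345703) 0.08592911460327685
plate 3907 [ 0.0065 -0.0019  0.0394] [[-0.0494, -0.035, 0.0368], [0.0504, 0.0342, 0.0419]]
```

View pics/w7.png

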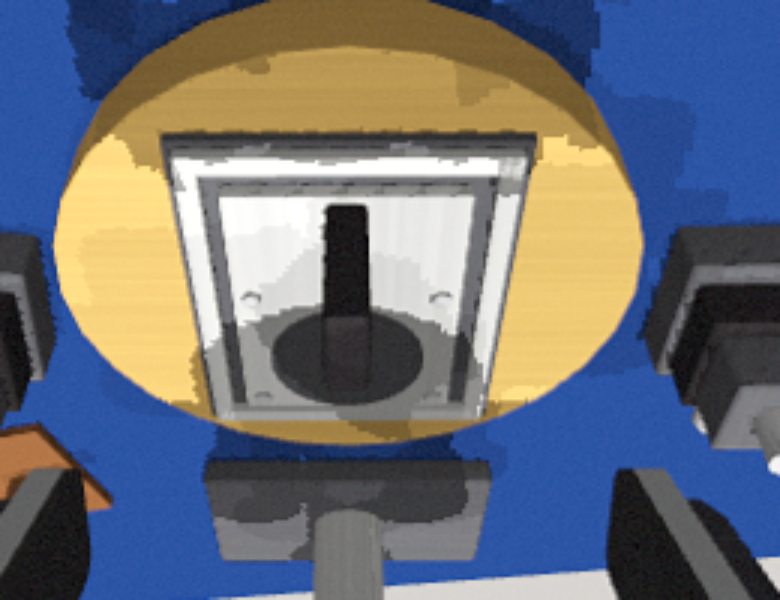

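Run:
```python
from cell import robot
from h import *
o=robot.get_obs()
R0=Ro.from_quat(o["tool_rot"]).as_matrix();o["tool_pos"]=o["tool_pos"]+R0@[0.0,0,-.06]
R=Rtool(-5.5,10)
plan(o,R,[.54,-.2,.27],[.60,-.30,.27])
```

```text
pos [0.5591 0.0381 0.206 ] rot units [-0.15  2.02 -0.49]
to [ 0.54 -0.2   0.27] travel units [-0.37 -5.97 -1.56]
to [ 0.6  -0.3   0.27] travel units [-1.71 -2.34  0.3 ]
```

Call:
{"method": "jog_arm", "body": {
  "travel": [
    [0,0,-0.5],
    [0,0,-0.5],
    [0,0,-0.5],
    [0,0,0],
    [0,0,0],
    [0,0,0],
    [-0.04,-0.6,-0.15],
    [-0.04,-0.6,-0.15],
    [-0.04,-0.6,-0.15],
    [-0.04,-0.6,-0.15],
    [-0.04,-0.6,-0.15],
    [-0.04,-0.6,-0.15],
    [-0.04,-0.6,-0.15],
    [-0.04,-0.6,-0.15],
    [-0.04,-0.6,-0.15],
    [-0.04,-0.6,-0.15],
    [-0.43,-0.59,0.08],
    [-0.43,-0.59,0.08],
    [-0.43,-0.59,0.07],
    [-0.43,-0.59,0.07]
  ],
  "rot": [
    [0,0,0],
    [0,0,0],
    [0,0,0],
    [-0.05,0.67,-0.16],
    [-0.05,0.67,-0.16],
    [-0.05,0.68,-0.17],
    [0,0,0],
    [0,0,0],
    [0,0,0],
    [0,0,0],
    [0,0,0],
    [0,0,0],
    [0,0,0],
    [0,0,0],
    [0,0,0],
    [0,0,0],
    [0,0,0],
    [0,0,0],
    [0,0,0],
    [0,0,0]
  ],
  "fingers": [-1,-1,-1,-1,-1,-1,-1,-1,-1,-1,-1,-1,-1,-1,-1,-1,-1,-1,-1,-1]
}}

```text
clock: 25.1
tool_pos: [0.6022, -0.3038, 0.2648]
tool_rot: [0.048, 0.995, -0.005, 0.084]
force: [1.0, 1.5, -0.1]
opening: 1.001
grasp_force: 0.0
```

Run:
```python
from cell import robot
from h import *
o=robot.get_obs();print(o["joints"].round(2),o["force"].round(1),o["opening"])
im=robot.get_image("wrist");np.savez("w8.npz",**im);W=cloud(im);V=im["color"].max(2);val=im["depth"]>0
n=val&(abs(W[...,0]-.62)<.06)&(abs(W[...,1]+.30)<.06)
q=W[n&(V<90)&(W[...,2]>.15)&(W[...,2]<.19)];print("grip",len(q),q.mean(0).round(4),np.percentile(q,[1,99],axis=0).round(4).tolist(),cv2.minAreaRect(q[:,:2].astype(np.float32)))
q=q[q[:,2]>.172];print("top",len(q),cv2.minAreaRect(q[:,:2].astype(np.float32)))
R=Rtool(-5.5,10);plan(o,R,[.60,-.30,.27])
```

```text
[-0.5   0.33  1.62  0.08  1.03 -2.01] [ 1.   1.5 -0.1] 1.0008257463178625
grip 1433 [ 0.6239 -0.2991  0.175 ] [[0.6154, -0.3204, 0.1649], [0.637, -0.2779, 0.1791]] ((0.6271758675575256, -0.2994469404220581), (0.04323726147413254, 0.021108079701662064), 82.1709213256836)
top 1149 ((0.6277433633804321, -0.29953184723854065), (0.04324076697230339, 0.01999223232269287), 82.02384948730469)
pos [ 0.6022 -0.3038  0.2648] rot units [-0.01 -0.04 -0.  ]
to [ 0.6  -0.3   0.27] travel units [ 0.04  0.09 -0.14]
```

Run:
```python
from cell import robot
from h import *
o=robot.get_obs()
R=Rtool(-8,10);b=np.array([.6272,-.2995,.168]);z=R[:,2];g=b+.010*z
plan(o,R,g-.06*z,g)
```

```text
pos [ 0.6043 -0.3073  0.265 ] rot units [ 0.03 -0.02  0.28]
to [ 0.6186 -0.2983  0.2172] travel units [-0.11  0.27  1.23]
to [ 0.6289 -0.2997  0.1582] travel units [-0.  -0.   1.5]
```

Call:
{"method": "jog_arm", "body": {
  "travel": [
    [0,0,0],
    [-0.05,0.13,0.3],
    [-0.06,0.14,0.3],
    [0,0,0.3],
    [0,0,0.3],
    [0,0,0]
  ],
  "rot": [
    [0.03,-0.02,0.28],
    [0,0,0],
    [0,0,0],
    [0,0,0],
    [0,0,0],
    [0,0,0]
  ],
  "fingers": [-1,-1,-1,-1,-1,-1]
}}

```text
clock: 25.75
tool_pos: [0.6151, -0.2922, 0.2174]
tool_rot: [0.068, 0.994, -0.004, 0.085]
force: [-0.7, 0.2, -0.7]
opening: 0.996
grasp_force: 0.0
```

Run:
```python
from cell import robot
from h import *
o=robot.get_obs()
im=robot.get_image("wrist");W=cloud(im);V=im["color"].max(2);val=im["depth"]>0
n=val&(abs(W[...,0]-.627)<.03)&(abs(W[...,1]+.30)<.027)
q=W[n&(V<90)&(W[...,2]>.16)&(W[...,2]<.182)];print("grip",len(q),np.percentile(q,[1,99],axis=0).round(4).tolist(),cv2.minAreaRect(q[:,:2].astype(np.float32)))
R=Rtool(-8,10);b=np.array([.6272,-.2995,.168]);z=R[:,2];g=b+.010*z
plan(o,R,g)
```

```text
grip 2222 [[0.6153, -0.3197, 0.1637], [0.6363, -0.2778, 0.1791]] ((0.62664395570755, -0.29912883043289185), (0.04339328780770302, 0.020538855344057083), 82.41158294677734)
pos [ 0.6151 -0.2922  0.2174] rot units [ 0.02 -0.03  0.01]
to [ 0.6289 -0.2997  0.1582] travel units [-0.11 -0.14  1.52]
```

Call:
{"method": "jog_arm", "body": {
  "travel": [
    [-0.1,-0.14,0],
    [0,0,0.3],
    [0,0,0.4],
    [0,0,0.4],
    [0,0,0.3],
    [0,0,0.12],
    [0,0,0],
    [0,0,0]
  ],
  "rot": [
    [0.02,-0.03,0.01],
    [0,0,0],
    [0,0,0],
    [0,0,0],
    [0,0,0],
    [0,0,0],
    [0,0,0],
    [0,0,0]
  ],
  "fingers": [-1,-1,-1,-1,-1,-1,-1,-1]
}}

```text
clock: 26.6
tool_pos: [0.63, -0.3007, 0.1612]
tool_rot: [0.069, 0.994, -0.007, 0.089]
force: [-0.2, 0.3, 0.1]
opening: 0.997
grasp_force: 0.0
```

Run:
```python
from cell import robot
from h import *
o=robot.get_obs();print(o["joints"].round(2),o["force"].round(1))
R=Rtool(-8,10);b=np.array([.627,-.2994,.168]);z=R[:,2];g=b+.010*z
plan(o,R,g)
```

```text
[-0.48  0.47  1.67  0.08  0.84 -1.95] [-0.2  0.3  0.1]
pos [ 0.63   -0.3007  0.1612] rot units [-0.01  0.03  0.  ]
to [ 0.6287 -0.2996  0.1582] travel units [0.05 0.02 0.07]
```

Call:
{"method": "jog_arm", "body": {
  "travel": [
    [0.04,0.03,0.07],
    [0,0,0],
    [0,0,0],
    [0,0,0],
    [0,0,0],
    [0,0,0],
    [0,0,0]
  ],
  "rot": [
    [0,0,0],
    [0,0,0],
    [0,0,0],
    [0,0,0],
    [0,0,0],
    [0,0,0],
    [0,0,0]
  ],
  "fingers": [-1,1,1,1,1,1,1]
}}

```text
clock: 27.3
tool_pos: [0.629, -0.2997, 0.1586]
tool_rot: [0.069, 0.994, -0.007, 0.089]
force: [-1.8, -0.4, 5.9]
opening: 0.501
grasp_force: 61.9
```

Run:
```python
from cell import robot
from h import *
o=robot.get_obs();print(o["joints"].round(2),o["force"].round(1),o["opening"],o["grasp_force"],o["tool_pos"].round(4))
R=Ro.from_quat(o["tool_rot"]).as_matrix();c=np.array([np.cos(np.radians(-8)),np.sin(np.radians(-8)),0])
th=np.r_[0,.03,.08:.881:.05];a=.17-th;P=.125*np.sin(a)[:,None]*c+.125*np.cos(a)[:,None]*[0,0,1]
print(len(th)-1);print(np.c_[th[1:],(np.diff(P,axis=0)@R/.04)].round(2).tolist())
```

```text
[-0.47  0.47  1.67  0.08  0.83 -1.95] [-1.8 -0.4  5.9] 0.500731476185571 61.94025635719299 [ 0.629  -0.2997  0.1586]
18
[[0.03, 0.09, -0.0, -0.03], [0.08, 0.15, -0.0, -0.05], [0.13, 0.15, -0.0, -0.04], [0.18, 0.15, -0.0, -0.03], [0.23, 0.15, 0.0, -0.02], [0.28, 0.16, 0.0, -0.01], [0.33, 0.16, 0.0, -0.01], [0.38, 0.16, 0.0, 0.0], [0.43, 0.16, 0.0, 0.01], [0.48, 0.16, 0.0, 0.02], [0.53, 0.15, 0.0, 0.02], [0.58, 0.15, 0.0, 0.03], [0.63, 0.15, 0.0, 0.04], [0.68, 0.15, 0.0, 0.05], [0.73, 0.15, 0.0, 0.05], [0.78, 0.14, 0.0, 0.06], [0.83, 0.14, 0.0, 0.07], [0.88, 0.14, 0.0, 0.08]]
```

Call:
{"method": "jog_arm", "body": {
  "travel": [
    [0.09,0,-0.03],
    [0.15,0,-0.05],
    [0.15,0,-0.04],
    [0.15,0,-0.03],
    [0.15,0,-0.02],
    [0.16,0,-0.01],
    [0.16,0,-0.01],
    [0.16,0,0],
    [0.16,0,0.01],
    [0.16,0,0.02]
  ],
  "rot": [
    [0,0,0],
    [0,0,0],
    [0,0,0],
    [0,0,0],
    [0,0,0],
    [0,0,0],
    [0,0,0],
    [0,0,0],
    [0,0,0],
    [0,0,0]
  ],
  "fingers": [1,1,1,1,1,1,1,1,1,1]
}}

```text
clock: 28.3
tool_pos: [0.5725, -0.2923, 0.1554]
tool_rot: [0.07, 0.993, -0.008, 0.093]
force: [9.3, -3.8, 1.3]
opening: 0.507
grasp_force: 60.9
```

Call:
{"method": "jog_arm", "body": {
  "travel": [
    [0.15,0,0.02],
    [0.15,0,0.03],
    [0.15,0,0.04],
    [0.15,0,0.05],
    [0.15,0,0.05],
    [0.14,0,0.06],
    [0.14,0,0.07],
    [0.14,0,0.08],
    [0,0,0],
    [0,0,0]
  ],
  "rot": [
    [0,0,0],
    [0,0,0],
    [0,0,0],
    [0,0,0],
    [0,0,0],
    [0,0,0],
    [0,0,0],
    [0,0,0],
    [0,0,0],
    [0,0,0]
  ],
  "fingers": [1,1,1,1,1,1,1,1,1,1]
}}

```text
clock: 29.3
tool_pos: [0.5298, -0.2868, 0.1325]
tool_rot: [0.07, 0.993, -0.008, 0.093]
force: [1.9, -1.5, 15.7]
opening: 0.505
grasp_force: 61.5
```

Run:
```python
from cell import robot
from h import *
o=robot.get_obs();print(o["joints"].round(2),o["force"].round(1),o["opening"],o["grasp_force"],o["tool_pos"].round(4))
R=Ro.from_quat(o["tool_rot"]).as_matrix();print(R.round(3))
d=(o["tool_pos"]-[.629,-.2997,.1586])@np.array([[.9903,0],[-.1392,0],[0,1]]);b=d+.125*np.array([np.sin(.17),np.cos(.17)]);print("theta",.17-np.arctan2(*b),"rad",np.hypot(*b))
im=robot.get_image("side");W=cloud(im);V=im["color"].max(2)
n=(im["depth"]>0)&(abs(W[...,0]-.535)<.06)&(abs(W[...,1]+.29)<.05)&(V>75)&(W[...,2]>.06)&(W[...,2]<.125)
q=W[n];print("rod?",len(q),[(z,q[abs(q[:,2]-z)<.006][:,0].mean().round(4)) for z in (.07,.085,.1,.115) if (abs(q[:,2]-z)<.006).any()])
```

```text
[-0.54  0.37  1.9   0.11  0.69 -2.04] [ 1.9 -1.5 15.7] 0.5048808211074253 61.51810169219971 [ 0.5298 -0.2868  0.1325]
[[-0.973  0.14   0.183]
 [ 0.137  0.99  -0.029]
 [-0.185 -0.004 -0.983]]
theta 0.8527051365230032 rad 0.1251206063520396
rod? 152 [(0.07, np.float64(0.5893)), (0.085, np.float64(0.5827)), (0.1, np.float64(0.5723)), (0.115, np.float64(0.5623))]
```

Call:
{"method": "jog_arm", "body": {
  "travel": [
    [0.07,0,0.04],
    [0.07,0,0.05],
    [0,0,0],
    [0,0,0]
  ],
  "rot": [
    [0,0,0],
    [0,0,0],
    [0,0,0],
    [0,0,0]
  ],
  "fingers": [1,1,1,1]
}}

```text
clock: 29.75
tool_pos: [0.5248, -0.2861, 0.1281]
tool_rot: [0.07, 0.993, -0.008, 0.093]
force: [-1.0, -2.4, 17.5]
opening: 0.502
grasp_force: 62.5
```

Run:
```python
from cell import robot
from h import *
o=robot.get_obs();print(o["force"].round(1),o["tool_pos"].round(4))
d=(o["tool_pos"]-[.629,-.2997,.1586])@np.array([[.9903,0],[-.1392,0],[0,1]]);b=d+.125*np.array([np.sin(.17),np.cos(.17)]);print("theta",.17-np.arctan2(*b),"rad",np.hypot(*b))
im=robot.get_image("side");np.savez("s9.npz",**im)
u,v=proj(im,np.array([.57,-.29,.09])).astype(int);print(u,v)
cv2.imwrite("pics/s9.png",cv2.resize(im["color"][v-50:v+50,u-50:u+50],(600,600),interpolation=cv2.INTER_CUBIC)[:,:,::-1])
```

```text
[-1.  -2.4 17.5] [ 0.5248 -0.2861  0.1281]
theta 0.9056729789396966 rad 0.1250255275224059
275 276
```

View pics/s9.png

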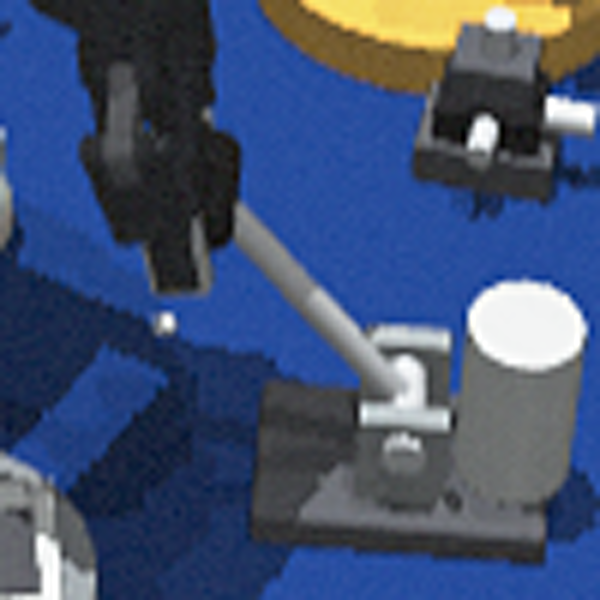

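Run:
```python
from h import *
im=dict(np.load("s9.npz"));c=np.array([np.cos(np.radians(-8)),np.sin(np.radians(-8)),0]);h=np.array([.6063,-.2966,.045])
for th in (.7,.75,.8,.85,.9):
    P=np.array([h+r*(np.sin(.17-th)*c+np.cos(.17-th)*np.array([0,0,1])) for r in (0,.05,.1,.125)])
    p=(proj(im,P)-[225,226])*6;d=p[2]-p[1];print(th,p.round(0).tolist(),np.degrees(np.arctan2(-d[1],-d[0])).round(1))
print(np.degrees(np.arctan2(385-210,410-240)))
```

```text
0.7 [[397.0, 400.0], [335.0, 312.0], [270.0, 219.0], [236.0, 172.0]] 54.8
0.75 [[397.0, 400.0], [329.0, 314.0], [258.0, 224.0], [221.0, 177.0]] 51.6
0.8 [[397.0, 400.0], [323.0, 316.0], [246.0, 229.0], [206.0, 184.0]] 48.6
0.85 [[397.0, 400.0], [318.0, 319.0], [235.0, 234.0], [192.0, 191.0]] 45.6
0.9 [[397.0, 400.0], [312.0, 322.0], [224.0, 240.0], [179.0, 198.0]] 42.8
45.830315486258016
```

Call:
{"method": "jog_arm", "body": {
  "travel": [
    [0.05,0,0.04],
    [0.05,0,0.04],
    [0,0,0],
    [0,0,0]
  ],
  "rot": [
    [0,0,0],
    [0,0,0],
    [0,0,0],
    [0,0,0]
  ],
  "fingers": [1,1,1,1]
}}

```text
clock: 30.2
tool_pos: [0.5212, -0.2856, 0.1243]
tool_rot: [0.07, 0.993, -0.008, 0.092]
force: [-3.9, -0.9, 21.2]
opening: 0.504
grasp_force: 64.0
```

Run:
```python
from cell import robot
from h import *
o=robot.get_obs();print(o["force"].round(1),o["tool_pos"].round(4))
d=(o["tool_pos"]-[.629,-.2997,.1586])@np.array([[.9903,0],[-.1392,0],[0,1]]);b=d+.125*np.array([np.sin(.17),np.cos(.17)]);print("theta",.17-np.arctan2(*b),"rad",np.hypot(*b))
a=dict(np.load("s9.npz"));im=robot.get_image("side");np.savez("s10.npz",**im)
# rod centreline: light grey pixels in each row between grip and hinge
for I in(a,im):
    C=cv2.resize(I["color"][226:326,225:325],(600,600),interpolation=cv2.INTER_CUBIC).astype(int);g=(C.max(2)>95)&(C.max(2)-C.min(2)<40)
    pts=[(np.flatnonzero(g[r,230:420]).mean()+230,r) for r in range(255,341,5)]
    f=np.polyfit([p[1] for p in pts],[p[0] for p in pts],1);print(np.degrees(np.arctan(1/f[0])),pts[::8])
```

```text
[-3.9 -0.9 21.2] [ 0.5212 -0.2856  0.1243]
theta 0.9481470202559391 rad 0.12481159243761925
40.08136164711908 [(np.float64(268.5), 255), (np.float64(305.0), 295), (np.float64(370.5), 335)]
37.997632720878556 [(np.float64(257.5), 255), (np.float64(297.5), 295), (np.float64(367.5), 335)]
```

Call:
{"method": "jog_arm", "body": {
  "travel": [
    [0.08,0,0.02],
    [0.07,0,0.02],
    [0,0,0],
    [0,0,0]
  ],
  "rot": [
    [0,0,0],
    [0,0,0],
    [0,0,0],
    [0,0,0]
  ],
  "fingers": [1,1,1,1]
}}

```text
clock: 30.65
tool_pos: [0.5176, -0.2852, 0.1212]
tool_rot: [0.07, 0.993, -0.009, 0.094]
force: [10.8, -2.2, 4.1]
opening: 0.496
grasp_force: 62.0
```

Run:
```python
from cell import robot
from h import *
o=robot.get_obs();print(o["force"].round(1),o["tool_pos"].round(4))
im=robot.get_image("side");np.savez("s11.npz",**im)
for n in (9,10,11):
    I=np.load(f"s{n}.npz")
    C=cv2.resize(I["color"][226:326,225:325],(600,600),interpolation=cv2.INTER_CUBIC).astype(int);g=(C.max(2)>95)&(C.max(2)-C.min(2)<40)
    print([(r,(np.flatnonzero(g[r,200:360]).mean()+200).round(1),g[r,200:360].sum()) for r in range(235,310,12)])
```

```text
[10.8 -2.2  4.1] [ 0.5176 -0.2852  0.1212]
[(235, np.float64(251.3), np.int64(39)), (247, np.float64(257.6), np.int64(47)), (259, np.float64(259.1), np.int64(49)), (271, np.float64(265.5), np.int64(52)), (283, np.float64(278.2), np.int64(50)), (295, np.float64(305.0), np.int64(43)), (307, np.float64(316.5), np.int64(44))]
[(235, np.float64(241.5), np.int64(34)), (247, np.float64(250.0), np.int64(43)), (259, np.float64(261.5), np.int64(44)), (271, np.float64(273.5), np.int64(44)), (283, np.float64(282.4), np.int64(47)), (295, np.float64(297.5), np.int64(44)), (307, np.float64(309.5), np.int64(44))]
[(235, np.float64(232.5), np.int64(32)), (247, np.float64(238.5), np.int64(44)), (259, np.float64(250.0), np.int64(45)), (271, np.float64(263.0), np.int64(45)), (283, np.float64(276.0), np.int64(45)), (295, np.float64(291.0), np.int64(45)), (307, np.float64(302.5), np.int64(46))]
```

Run:
```python
from cell import robot
from h import *
o=robot.get_obs();R=Ro.from_quat(o["tool_rot"]).as_matrix();c=np.array([.9903,-.1392,0])
e=np.array([.629,-.2997,.1586]);d=o["tool_pos"]-e;b=np.array([d@c,d[2]])+.125*np.array([np.sin(.17),np.cos(.17)])
t0=.17-np.arctan2(*b);r0=np.hypot(*b);print(t0,r0)
n=26;th=np.linspace(t0,0,n+1);r=np.linspace(r0,.125,n+1);a=.17-th
P=(r*np.sin(a))[:,None]*c+(r*np.cos(a))[:,None]*[0,0,1];print((np.diff(P,axis=0)@R/.04).round(2).tolist())
```

```text
0.9859732828841457 0.12524640537676357
[[-0.1, -0.0, -0.07], [-0.1, -0.0, -0.06], [-0.1, -0.0, -0.06], [-0.1, -0.0, -0.06], [-0.11, -0.0, -0.05], [-0.11, -0.0, -0.05], [-0.11, -0.0, -0.04], [-0.11, -0.0, -0.04], [-0.11, 0.0, -0.04], [-0.11, 0.0, -0.03], [-0.12, 0.0, -0.03], [-0.12, 0.0, -0.02], [-0.12, 0.0, -0.02], [-0.12, 0.0, -0.01], [-0.12, 0.0, -0.01], [-0.12, 0.0, -0.0], [-0.12, 0.0, 0.0], [-0.12, 0.0, 0.0], [-0.12, 0.0, 0.01], [-0.12, 0.0, 0.01], [-0.12, 0.0, 0.02], [-0.12, 0.0, 0.02], [-0.12, 0.0, 0.03], [-0.11, 0.0, 0.03], [-0.11, 0.0, 0.04], [-0.11, 0.0, 0.04]]
```

Call:
{"method": "jog_arm", "body": {
  "travel": [
    [-0.1,0,-0.07],
    [-0.1,0,-0.06],
    [-0.1,0,-0.06],
    [-0.1,0,-0.06],
    [-0.11,0,-0.05],
    [-0.11,0,-0.05],
    [-0.11,0,-0.04],
    [-0.11,0,-0.04],
    [-0.11,0,-0.04],
    [-0.11,0,-0.03],
    [-0.12,0,-0.03],
    [-0.12,0,-0.02],
    [-0.12,0,-0.02],
    [-0.12,0,-0.01],
    [-0.12,0,-0.01],
    [0,0,0]
  ],
  "rot": [
    [0,0,0],
    [0,0,0],
    [0,0,0],
    [0,0,0],
    [0,0,0],
    [0,0,0],
    [0,0,0],
    [0,0,0],
    [0,0,0],
    [0,0,0],
    [0,0,0],
    [0,0,0],
    [0,0,0],
    [0,0,0],
    [0,0,0],
    [0,0,0]
  ],
  "fingers": [1,1,1,1,1,1,1,1,1,1,1,1,1,1,1,1]
}}

```text
clock: 32.3
tool_pos: [0.5748, -0.2925, 0.1549]
tool_rot: [0.07, 0.993, -0.007, 0.09]
force: [-0.9, -3.4, 9.4]
opening: 0.499
grasp_force: 60.9
```

Call:
{"method": "jog_arm", "body": {
  "travel": [
    [-0.12,0,0],
    [-0.12,0,0],
    [-0.12,0,0],
    [-0.12,0,0.01],
    [-0.12,0,0.01],
    [-0.12,0,0.02],
    [-0.12,0,0.02],
    [-0.12,0,0.03],
    [-0.11,0,0.03],
    [-0.11,0,0.04],
    [-0.11,0,0.04],
    [0,0,0],
    [0,0,0]
  ],
  "rot": [
    [0,0,0],
    [0,0,0],
    [0,0,0],
    [0,0,0],
    [0,0,0],
    [0,0,0],
    [0,0,0],
    [0,0,0],
    [0,0,0],
    [0,0,0],
    [0,0,0],
    [0,0,0],
    [0,0,0]
  ],
  "fingers": [1,1,1,1,1,1,1,1,1,1,1,1,1]
}}

```text
clock: 33.6
tool_pos: [0.622, -0.2987, 0.1567]
tool_rot: [0.07, 0.994, -0.006, 0.086]
force: [-25.4, 3.5, 29.9]
opening: 0.502
grasp_force: 68.6
```

Run:
```python
from cell import robot
from h import *
o=robot.get_obs();print(o["force"].round(1),o["tool_pos"].round(4))
im=robot.get_image("side");np.savez("s12.npz",**im);a=np.load("side0.npz")
h=np.array([.6063,-.2966,.045]);u,v=proj(im,h).round().astype(int)
for I in (a,im):
    C=I["color"].astype(int);g=(C.max(2)>95)&(C.max(2)-C.min(2)<40)
    print([(r,np.flatnonzero(g[r,u-15:u+20]).mean().round(1) if g[r,u-15:u+20].any() else None,g[r,u-15:u+20].sum()) for r in range(v-40,v-8,4)])
```

```text
[-25.4   3.5  29.9] [ 0.622  -0.2987  0.1567]
[(253, None, np.int64(0)), (257, None, np.int64(0)), (261, np.float64(24.5), np.int64(2)), (265, np.float64(25.0), np.int64(5)), (269, np.float64(24.0), np.int64(5)), (273, np.float64(24.0), np.int64(7)), (277, np.float64(26.8), np.int64(12)), (281, np.float64(21.3), np.int64(21))]
[(253, None, np.int64(0)), (257, None, np.int64(0)), (261, np.float64(25.5), np.int64(2)), (265, np.float64(27.3), np.int64(3)), (269, np.float64(24.5), np.int64(6)), (273, np.float64(26.8), np.int64(8)), (277, np.float64(26.6), np.int64(13)), (281, np.float64(23.6), np.int64(16))]
```

Call:
{"method": "jog_arm", "body": {
  "travel": [
    [0.02,0,-0.03],
    [0,0,-0.03],
    [0,0,0]
  ],
  "rot": [
    [0,0,0],
    [0,0,0],
    [0,0,0]
  ],
  "fingers": [1,1,1]
}}

```text
clock: 33.95
tool_pos: [0.6213, -0.2986, 0.1569]
tool_rot: [0.07, 0.994, -0.006, 0.087]
force: [-13.2, -1.8, 10.8]
opening: 0.507
grasp_force: 66.3
```

Call:
{"method": "jog_arm", "body": {
  "travel": [
    [0.01,0,-0.01],
    [0,0,0],
    [0,0,0],
    [0,0,0],
    [0,0,0],
    [0,0,0],
    [0,0,-0.3],
    [0,0,-0.6],
    [0,0,-0.8],
    [0,0,-0.8],
    [0,0,0],
    [0,0,0]
  ],
  "rot": [
    [0,0,0],
    [0,0,0],
    [0,0,0],
    [0,0,0],
    [0,0,0],
    [0,0,0],
    [0,0,0],
    [0,0,0],
    [0,0,0],
    [0,0,0],
    [0,0,0],
    [0,0,0]
  ],
  "fingers": [1,0,-0.5,-1,-1,-1,-1,-1,-1,-1,-1,-1]
}}

```text
clock: 35.15
tool_pos: [0.6064, -0.2963, 0.2576]
tool_rot: [0.07, 0.993, -0.007, 0.09]
force: [-0.0, 0.1, -1.2]
opening: 0.998
grasp_force: 0.0
```

Run:
```python
from cell import robot
from h import *
o=robot.get_obs();print(o["force"].round(1),o["tool_pos"].round(4),o["opening"],o["clock"])
im=robot.get_image("wrist");W=cloud(im);V=im["color"].max(2);val=im["depth"]>0
n=val&(abs(W[...,0]-.627)<.04)&(abs(W[...,1]+.30)<.035)
q=W[n&(V<90)&(W[...,2]>.16)&(W[...,2]<.182)];print("grip",len(q),np.percentile(q,[1,99],axis=0).round(4).tolist(),cv2.minAreaRect(q[:,:2].astype(np.float32)))
T=robot.get_image("top");S=robot.get_image("side");A=np.vstack([T["color"][100:280,60:440],]);
for n,im in(("top",T),("side",S)):
    W=cloud(im);V=im["color"].max(2);val=im["depth"]>0
    for nm,(x,y),z0 in (("tested",(.443,.32),.012),("wafer",(.64,.021),.034),("chip",(.427,-.346),.012)):
        m=val&(V<75)&(abs(W[...,0]-x)<.055)&(abs(W[...,1]-y)<.055)&(W[...,2]>z0+.03)&(W[...,2]<z0+.056);print(n,nm,"tab",m.sum(),W[m].mean(0).round(4))
cv2.imwrite("pics/end.png",cv2.resize(T["color"][60:300,60:440],(760,480))[:,:,::-1])
```

```text
[-0.   0.1 -1.2] [ 0.6064 -0.2963  0.2576] 0.9976886796559511 35.15
grip 1540 [[0.6154, -0.32, 0.1643], [0.6371, -0.2779, 0.1792]] ((0.6267306804656982, -0.29930758476257324), (0.04335949197411537, 0.020002061501145363), 82.04281616210938)
top tested tab 42 [0.414  0.3319 0.0584]
top wafer tab 42 [0.6246 0.0242 0.0833]
top chip tab 0 [nan nan nan]
side tested tab 57 [0.4153 0.331  0.0545]
side wafer tab 5 [0.6155 0.0213 0.0732]
side chip tab 141 [ 0.3947 -0.351   0.0565]<stdin>:11: RuntimeWarning: Mean of empty slice.
  ret = um.true_divide(
```

View pics/end.png

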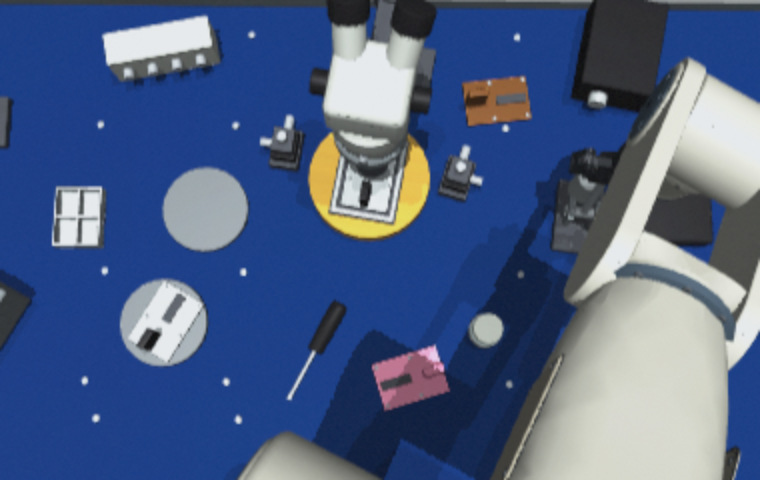

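```bash
python3 -c "
from cell import robot
print(robot.close_job())"
```

```text
the job is handed in; nothing more can be done
None
```

The job is handed in, with no verdict returned: the tested carrier is on the pad that was empty, the wafer carrier is flat inside the stage rim with its tab to the front, and the pump lever was pulled to about 0.88 of 0.9 rad (estimated from the side camera) and eased back home.

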